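Draw down the furnace hatch with the hook rod

ROBOT

A 6-joint arm with a two-finger parallel gripper is mounted at the origin on the work surface. World frame = base frame: x ahead of the robot, y to its left, z up, the work surface at z = 0. Lengths are in mm, angles in rad, forces in N, time in s.
With the tool pointing down it reaches from about 275 to 1000 mm from the base axis. Payload 8.4 kg.
Tool frame: the origin (TCP) lies at the very end of the fingers, on their centre line; the grasp point (between the pads) lies 19 mm behind it; z points along the fingers, y is the direction in which the jaws open and shut (so a half turn about z gives the same grasp; the last joint's range is limited). The gripper opens to 85 mm and grips with 20 to 120 N. Pads are 22 mm wide; open, the fingers measure 114 mm over their backs; the gripper's body (76 mm by 85 mm) begins 54 mm behind the grasp point. The pads swing forward as they close: fully open they stand 13 mm farther back than shut.
Start: joints at [-1.344, 0.353, 1.633, -0, 1.155, -0.002], TCP at [141.754, -608.715, 231.281] pointing down, gripper open.
Joint ranges: [-2.63, 2.63], [-0.92, 2.1], [0.06, 2.66], [-1.3, 4.44], [0, 2.69], [-3.02, 3.02]. Speed limits (rad/s): [2.22, 2.22, 2.79, 3.14, 3.14, 3.14].

INTERFACE

Orientations are given as [roll, pitch, yaw] about the fixed x, y, z axes, in that order (R = Rz(yaw) Ry(pitch) Rx(roll)).
In Python, from rig import readout, grab_frame, calibration, r gives the robot as it stands. The module is installed in compiled form; this text tells all that it offers.
- The arm moves only by the tool play_rows, never from a script. Its argument "rows" is a list of rows, each a list of 3 entries, a list of its own where there are three numbers: the closure in counts, from 0 (fully open) to 255 (shut), then the shift along the tool's x, y, z in cm, then the turn, a rotation vector about the tool's x, y, z in rad. In form: [[gripper, [dx, dy, dz], [rx, ry, rz]], ...]. A call has 1 to 12 rows; each row is the pose to reach, as a shift and turn from the pose commanded when the call began, along the tool's axes at that moment; what a row does not reach only later rows make up. A row lasts 1/12 s, in which the tool goes at most 41.7 mm and 7.16 degrees, less where a joint would pass 70% of its speed; a pose out of reach is approached as far as the arm can. A call with a gripper value outside its range is refused whole. The fingers move at their own pace and stop on an object; "squeeze" is the grip in N (left out, the last holds). Time passes only in rows, so rows that repeat a pose let the fingers close. It gives the time, the measured TCP pose, the force and the opening at its end, in the units of the state.
- readout.sense(): the state, without advancing time (a new reading comes with each control period).
- grab_frame(name): name is "side" or "top"; returns (picture, depth): 384x512x3 uint8, red, green, blue; 384x512 float32, mm along the optical axis (not along the pixel's ray), 0 where there is no reading.
- calibration(name): a dict with "vfov" (degrees; the focal length in pixels is half the picture's height over the tangent of half this angle, whatever the lens; pixels are square), "cx", "cy" (the principal point, pixels), "k1" (the pictures are not rectified: a ray, as slopes to the right and down, at radius r is drawn at 1 + k1 r^2 times it, then the intrinsics apply), "cam_to_world" (4x4, takes a point from camera to world coordinates). Camera axes: x right, y down, z forward; pixel columns grow to the right and rows downward; lengths in mm; the calibration is good to about 2 mm. A picture is of the moment at which its call begins. calibration takes no time and is no camera call.
- r.sign_off(): hands the job in, once; it reports no verdict.
The state is a dict: "clock": time; "qpos": joint angles; "qvel": joint speeds; "joint_efforts": joint torques, N m; "eef_pos": TCP position; "tcp_rot": TCP orientation; "contact_force": force on the tool from outside, world axes, zero at the start; "wrist_torque": the same for the moment, N m; "opening": opening from 0.0 (shut) to 1.0 (fully open).
Only numpy, scipy, OpenCV 4.12 (cv2) and the standard library are available. Lean on these libraries where they do the work, as an engineer would, in place of code of your own. Each camera call takes 0.05 s, during which the arm holds its last target.

TASK

The bench furnace's front hatch is hot: pick up the hook rod, put its finger well through the eye near the top of the shut hatch, and with the finger kept in the eye swing the hatch smoothly all the way down. Then take the hook out and lay the rod back on its rest, its angle section nested squarely over that of the rest with their ends about level; do not touch the hatch with the robot itself, and leave the plain rod, beaker, bottle and crucible where they stand.

Things in the scene. Friction and masses are not known exactly. Their poses are not given: they have to be found in the camera images.
- hook_rod: Loose rod, 304 mm long, about 0.32 kg, lying on the bench. x along it towards the hook, z up; origin at bench level under the grip's middle. Handle: steel angle, ridge up like a roof (legs 32 x 4 mm, 45 mm wide, outer ridge at z = 25, inner at 19.8 mm), x = -100 to +60 mm. A round shank, 8 mm thick, runs along the ridge at z = 29.5 mm to x = 200 mm. Balances near the grip.
- grip (a point): Middle of the hook rod's wooden grip, at (0, 0, 46) mm in the rod's frame: a flat-sided block on the ridge, 60 mm along x, 16 mm wide in y, top at z = 65 mm. Pinch it across y, fingertips no lower than z = 27 mm in the rod's frame.
- hook (a point): Middle of the hook finger, at (200, -20, 29.5) mm in the rod's frame. At x = 200 mm the shank bends square to the rod's -y: a level straight finger, 8 mm thick, from y = 0 to its round end at y = -40 mm.
- plain_rod: Loose rod with the same handle and shank but a straight end with no finger; a bystander, which may lie in either rod's place. Same axes and origin.
- rest: Fixed rest for the hook rod: a steel angle like the rod's (legs 32 x 4 mm, ridge up, along x from -110 to +70 mm), lower edges 30 mm and ridge 55.5 mm above the bench, on two feet and a base plate 180 x 50 x 8 mm. Origin on the bench under the seat point; x along the ridge, z up.
- seat (a point): Seat point (unmarked): where the hook rod's origin lies once nested on the rest, over the rest's origin, 35.7 mm above the bench. Axes as the rest. The rod's angle drops over the rest's, ridges in line, hook towards the rest's +x (the other way round is also accepted).
- furnace: Fixed bench furnace, cream over black, 300 x 300 mm in plan, 420 mm high. Origin on the bench under its middle; its front faces its own -x, z up. On each side of the hatch an upright 12 mm guard bar stands 55 mm in front of the face, at the furnace's x = -205, y = +137 and -137 mm, from 30 to 360 mm high; the hatch swings between the two.
- hatch (a joint): Hatch angle, rad: 0 shut (upright), 1.57 fully down (level, at its stop); may start up to 0.08 ajar. Steel, 210 mm wide, 120 mm high, 18 mm thick, hinged along its lower edge; its top swings out to the furnace's -x and down. The hinge is stiff (0.22 N m): the hatch stays where it is left; 2 to 3 N at the eye moves it.
- hinge (a point): Middle of the hatch's hinge line, which is level and runs along the furnace's y, 190 mm above the bench.
- eye (a point): Centre of the eye: steel ring, 28 mm clear inside, 7 mm wire, standing out from the hatch on its centre line. The hole's axis lies along the furnace's y (parallel to the hinge), so the hook finger enters sideways. Hatch shut: 100 mm above the hinge, 45 mm in front of it, 27 mm off the face. It moves with the hatch, ending 100 mm in front of and 45 mm below the hinge.
- beaker: Bystander: open glass beaker, 68 mm wide, 90 mm high; origin at the middle of its underside.
- bottle: Bystander: amber bottle, 56 mm wide, 150 mm high; origin at the middle of its underside.
- crucible: Bystander: white open crucible, 56 mm wide, 45 mm high; origin at the middle of its underside.
Mind the look-alikes: they are no part of the job. What is meant by the rest is not blue or yellow, and is the smaller of those in its own colour.

How it is judged:
By the outcome, as a careful person would: the job done as asked, in the order asked, and still so for the second after the job is handed in, with the robot touching nothing.
It also fails if it takes over 64 s, if anything falls off the work surface, if the arm or the gripper's body presses on something with over 40 N, if the wrist force passes 120 N, or if a joint passes its speed limit or range.

## Working session

There is one attempt and no reset: what is moved stays moved. The work goes in short steps, Python scripts to look and compute and a tool call to move; the robot and the scene stay as the last step left them, time stands still between calls to the robot, and variables do not carry over. Pictures are saved under pics/ and viewed, and the job is handed in when it is done.

Besides the shell and the picture viewer there is one more tool, called after "Call:" by a JSON object that holds its "fn" and its "kwargs". play_rows: Moves the arm, as the interface text tells. Its arguments: {"type":"object","properties":{"rows":{"type":"array"},"squeeze":{"type":"number"}},"required":["rows"]}

```bash
ls; mkdir -p pics; python3 - <<'E'
from rig import readout, grab_frame, calibration, r
import numpy as np, cv2
print(readout.sense())
for n in("side","top"):
    c=calibration(n); print(n,c)
    p,d=grab_frame(n); cv2.imwrite(f"pics/{n}0.png",p[:,:,::-1]); np.savez(f"{n}0.npz",p=p,d=d)
E
```

```text
pics
{'clock': 0.0, 'qpos': array([-1.34443276e+00,  3.53630263e-01,  1.63412189e+00,  8.39113754e-06,
        1.15520394e+00, -2.39202547e-03]), 'qvel': array([ 0.00061418, -0.00048592,  0.00015789,  0.00010206, -0.00064111,
       -0.00091452]), 'joint_efforts': array([ 2.92305034e-03, -6.05246258e+01, -3.42063296e+01,  9.55900873e-05,
        9.47721797e-03, -1.61426482e-05]), 'eef_pos': array([ 141.63070743, -608.25948052,  230.57809302]), 'tcp_rot': array([-3.14022924e+00, -1.09335845e-05,  2.28752196e-01]), 'contact_force': array([-0.289105  , -0.93358658, -0.04994211]), 'wrist_torque': array([-0.00072767,  0.00453997,  0.02837031]), 'opening': 0.9994917161553898}
side {'vfov': 43.313488766234286, 'cx': 252.3016742736792, 'cy': 183.8069491444042, 'k1': -0.06675003067420675, 'cam_to_world': array([[ 9.55860858e-01, -1.95118380e-01,  2.19678941e-01,
         1.34619541e+02],
       [-2.93486966e-01, -5.98472427e-01,  7.45450303e-01,
        -1.19786620e+03],
       [-1.39792666e-02, -7.77019673e-01, -6.29321069e-01,
         1.24159925e+03],
       [ 0.00000000e+00,  0.00000000e+00,  0.00000000e+00,
         1.00000000e+00]])}
top {'vfov': 50.37898094794205, 'cx': 257.2268668209056, 'cy': 187.4220991830442, 'k1': -0.1344432438502462, 'cam_to_world': array([[ 1.26615974e-02, -9.76096097e-01,  2.16970259e-01,
         2.26366057e+02],
       [-9.99919723e-01, -1.24644607e-02,  2.27713013e-03,
         2.59664347e+01],
       [ 4.81719445e-04, -2.16981674e-01, -9.76175559e-01,
         1.38547035e+03],
       [ 0.00000000e+00,  0.00000000e+00,  0.00000000e+00,
         1.00000000e+00]])}
```

View pics/side0.png

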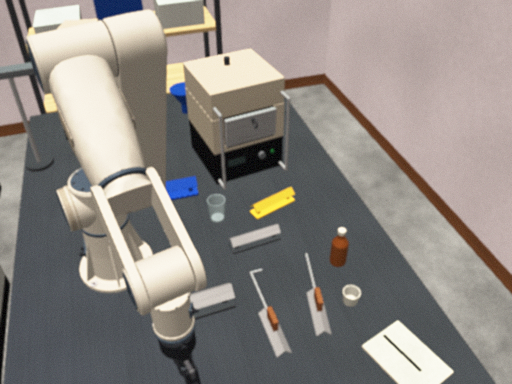

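View pics/top0.png

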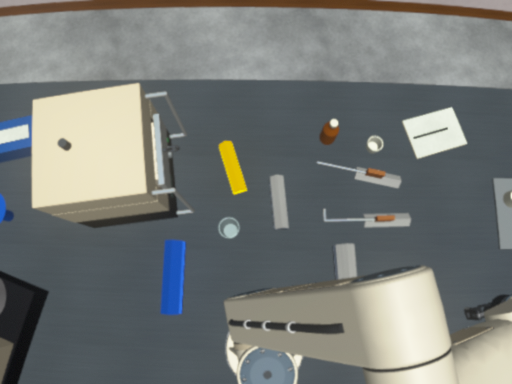

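The side view shows the hook rod with its finger at about (256,270). The plain rod is at (316,290), and there are two grey rests at (255,237) and (212,297). The furnace is at (240,120). Next I measure with point clouds.

```bash
cat > h.py <<'E'
import numpy as np, cv2
from rig import readout, grab_frame, calibration, r
def K(c):
    f=192/np.tan(np.radians(c['vfov'])/2); return f
def cloud(name,d):
    c=calibration(name); f=K(c)
    v,u=np.mgrid[0:384,0:512].astype(float)
    xd=(u-c['cx'])/f; yd=(v-c['cy'])/f
    x,y=xd.copy(),yd.copy()
    for _ in range(20):
        s=1+c['k1']*(x*x+y*y); x=xd/s;y=yd/s
    P=np.stack([x*d,y*d,d],-1); T=c['cam_to_world']
    W=P@T[:3,:3].T+T[:3,3]; W[d<=0]=np.nan
    return W
def proj(name,p):
    c=calibration(name); f=K(c);T=c['cam_to_world']
    q=(np.atleast_2d(p)-T[:3,3])@T[:3,:3]
    x=q[:,0]/q[:,2];y=q[:,1]/q[:,2];s=1+c['k1']*(x*x+y*y)
    return np.stack([c['cx']+f*x*s,c['cy']+f*y*s],-1)
def load(n,i=0):
    z=np.load(f"{n}{i}.npz"); return z['p'],z['d'],cloud(n,z['d'])
def snap(n,i):
    p,d=grab_frame(n); cv2.imwrite(f"pics/{n}{i}.png",p[:,:,::-1]); np.savez(f"{n}{i}.npz",p=p,d=d); return p,d,cloud(n,d)
def crop(n,i,x0,x1,y0,y1,s,name):
    p=load(n,i)[0][y0:y1,x0:x1,::-1]
    cv2.imwrite(f"pics/{name}.png",cv2.resize(p,None,fx=s,fy=s,interpolation=cv2.INTER_CUBIC))
E
python3 - <<'E'
from h import *
p,d,W=load('top')
def blob(n,W,x0,x1,y0,y1,zlo,zhi,name):
    S=W[y0:y1,x0:x1].reshape(-1,3); S=S[np.isfinite(S[:,2])]
    S=S[(S[:,2]>zlo)&(S[:,2]<zhi)]
    r=cv2.minAreaRect(S[:,:2].astype(np.float32))
    print(name,len(S),np.round(r[0],1),np.round(r[1],1),round(r[2],1),'z',np.round(np.percentile(S[:,2],[1,50,95,99]),1))
print('table z',np.nanmedian(W[150:180,190:215,2]))
for nm,b in dict(g1=(265,295,168,235),g2=(330,362,238,283),yel=(212,252,135,200),blue=(158,190,235,318)).items():
    blob('top',W,*b,15,90,nm)
for nm,b in dict(hook=(318,415,200,232),plain=(312,405,155,192)).items(): blob('top',W,*b,8,80,nm)
Ws=load('side')[2]
for nm,b in dict(g1=(225,285,220,255),g2=(185,240,280,315),yel=(245,300,182,222)).items():
    blob('side',Ws,*b,15,90,'s'+nm)
for nm,b in dict(hook=(245,295,264,358),plain=(300,334,250,338)).items(): blob('side',Ws,*b,8,80,'s'+nm)
crop('top',0,255,430,140,285,4,'c1')
crop('side',0,180,340,220,360,4,'c2')
E
```

```text
table z -0.2229730732240114
g1 718 [480.  -44.5] [181.   46.5] 6.1 z [29.2 43.8 55.2 57.9]
g2 662 [ 282.  -263.1] [114.   66.4] 3.3 z [17.  60.4 74.9 78. ]
yel 676 [600.8 116.1] [182.1  45.3] 18.4 z [30.2 44.4 55.1 57. ]
blue 1349 [225.7 302.8] [ 66.2 238.3] 88.5 z [18.5 57.8 72.1 75.4]
hook 577 [ 433.7 -346.4] [ 72.1 322.8] 2.4 z [ 8.3 23.1 65.2 67.8]
plain 557 [ 573.7 -321.6] [298.9  73.4] 83.9 z [ 8.4 23.9 65.4 69.4]
sg1 497 [480.1 -46.9] [183.9  54.2] 5.1 z [15.7 45.4 56.9 59.8]
sg2 725 [ 270.7 -267.2] [133.9  66.8] 3.8 z [15.6 60.4 75.8 78.7]
syel 403 [601.7 112.9] [183.9  53.8] 18.3 z [15.2 45.8 56.8 60.2]
shook 749 [ 436.3 -336. ] [332.2 142.9] 87.6 z [ 8.2 22.7 65.7 68.7]
splain 683 [ 605.7 -313.1] [335.2 110.9] 68.6 z [ 8.2 22.7 65.6 69.3]
```

View pics/c1.png

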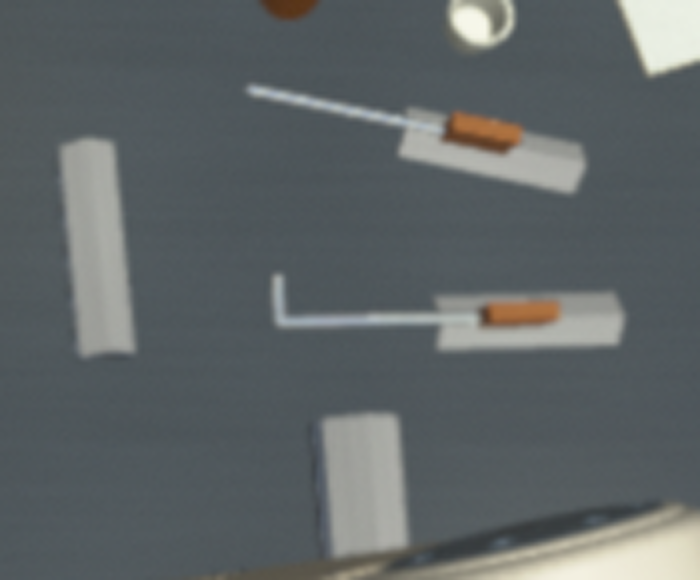

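View pics/c2.png

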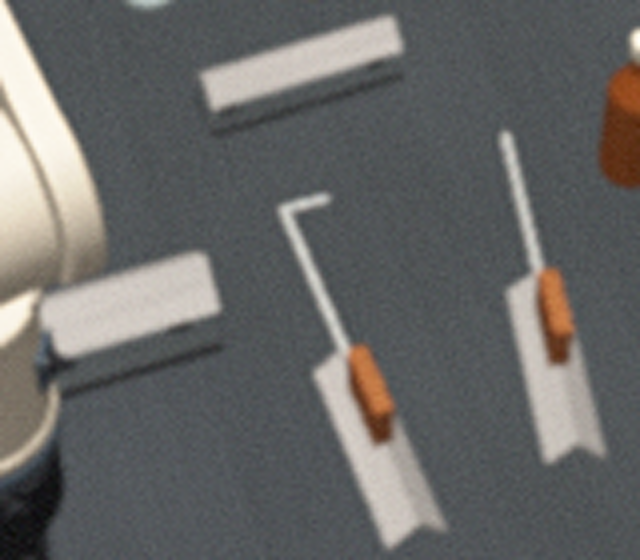

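The hook rod lies with its hook towards world +y and its finger towards +x. Grey rest g1 has a 180 mm ridge at 55 mm, and g2 is larger, so g1 is the one meant. Next I measure the furnace and eye.

```bash
python3 - <<'E'
from h import *
crop('top',0,90,200,80,225,5,'c3')
crop('side',0,180,300,50,190,5,'c4')
p,d,W=load('top')
# furnace top
S=W[85:215,30:145].reshape(-1,3);S=S[(S[:,2]>405)&(S[:,2]<432)]
print('top',len(S),cv2.minAreaRect(S[:,:2].astype(np.float32)))
np.set_printoptions(suppress=True,precision=0,linewidth=200)
for v in (130,140,145,150,155,160,165,170,175,180): print(v,[tuple(np.round(W[v,u]).astype(int)) if np.isfinite(W[v,u,0]) else None for u in range(145,178,3)])
E
```

```text
top 12277 ((550.1416625976562, 468.2967529296875), (301.3380432128906, 301.8834533691406), 7.899580478668213)
130 [(np.int64(599), np.int64(325), np.int64(386)), (np.int64(611), np.int64(326), np.int64(353)), (np.int64(624), np.int64(328), np.int64(319)), (np.int64(627), np.int64(321), np.int64(311)), (np.int64(627), np.int64(313), np.int64(311)), (np.int64(630), np.int64(306), np.int64(303)), (np.int64(647), np.int64(309), np.int64(257)), (np.int64(667), np.int64(313), np.int64(205)), (np.int64(745), np.int64(353), np.int64(-5)), (np.int64(743), np.int64(340), np.int64(0)), (np.int64(741), np.int64(328), np.int64(6))]
140 [(np.int64(569), np.int64(321), np.int64(392)), (np.int64(580), np.int64(321), np.int64(362)), (np.int64(592), np.int64(323), np.int64(326)), (np.int64(603), np.int64(323), np.int64(296)), (np.int64(597), np.int64(310), np.int64(312)), (np.int64(598), np.int64(303), np.int64(309)), (np.int64(610), np.int64(302), np.int64(276)), (np.int64(628), np.int64(306), np.int64(223)), (np.int64(693), np.int64(341), np.int64(35)), (np.int64(704), np.int64(337), np.int64(4)), (
[... 3498 characters left out ...]
.int64(510), np.int64(291), np.int64(259)), (np.int64(525), np.int64(296), np.int64(198)), (np.int64(563), np.int64(319), np.int64(50)), (np.int64(575), np.int64(318), np.int64(4))]
180 [(np.int64(456), np.int64(304), np.int64(420)), (np.int64(462), np.int64(303), np.int64(397)), (np.int64(469), np.int64(304), np.int64(368)), (np.int64(478), np.int64(306), np.int64(330)), (np.int64(490), np.int64(310), np.int64(281)), (np.int64(483), np.int64(295), np.int64(308)), (np.int64(483), np.int64(286), np.int64(308)), (np.int64(493), np.int64(288), np.int64(267)), (np.int64(507), np.int64(292), np.int64(212)), (np.int64(545), np.int64(317), np.int64(52)), (np.int64(556), np.int64(317), np.int64(5))]
```

View pics/c3.png

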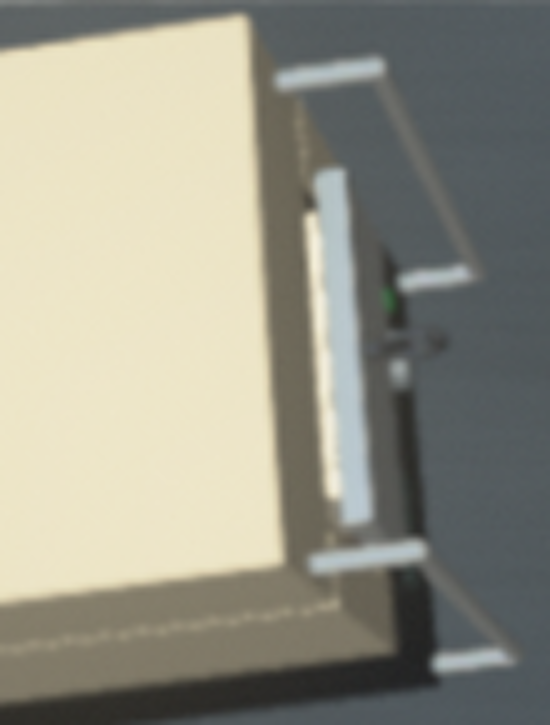

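View pics/c4.png

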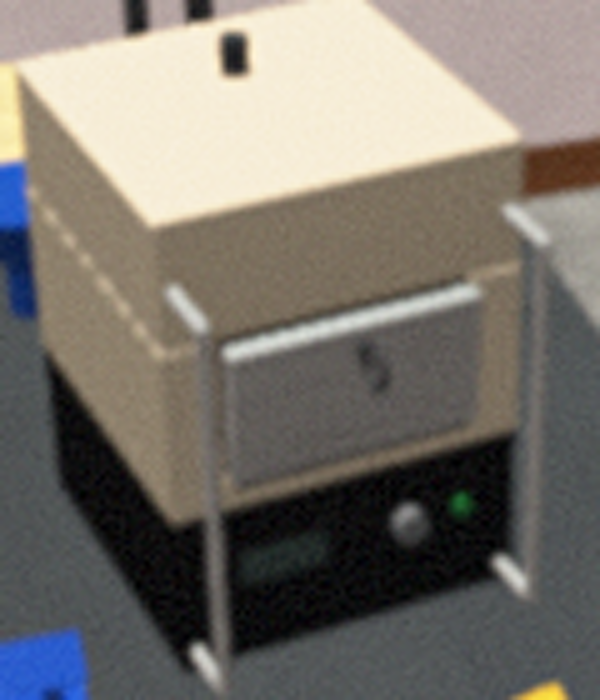

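The crops show the eye ring on the hatch at roughly (150-180,148) in the top view, and the hatch slightly ajar.

```bash
python3 - <<'E'
from h import *
np.set_printoptions(suppress=True,precision=1,linewidth=200)
p,d,W=load('top'); ps,ds,Ws=load('side')
S=W[75:225,30:150].reshape(-1,3);S=S[(S[:,2]>412)&(S[:,2]<428)]
h=cv2.convexHull(S[:,:2].astype(np.float32))
# per-x front edge of roof
def fit(a,b,n=5):
    m=np.ones(len(a),bool)
    for _ in range(n):
        k=np.polyfit(a[m],b[m],1); e=b-np.polyval(k,a); m=abs(e)<2.5*np.std(e[m])+.3
    return k
xs=np.arange(420,680,6); yf=np.array([S[abs(S[:,0]-x)<3][:,1].min() for x in xs]); yb=np.array([S[abs(S[:,0]-x)<3][:,1].max() for x in xs])
k=fit(xs,yf); print('roof front slope deg',np.degrees(np.arctan(k[0])),k)
m=(xs>450)&(xs<640);k=fit(xs[m],yb[m]); print('roof back',np.degrees(np.arctan(k[0])))
# side camera front plane: cream points z 320..400
for nm,Q in(('top',W),('side',Ws)):
    A=Q.reshape(-1,3);A=A[np.isfinite(A[:,0])]
    B=A[(A[:,0]>430)&(A[:,0]<660)&(A[:,2]>330)&(A[:,2]<405)&(A[:,1]>260)&(A[:,1]<345)]
    for _ in range(6):
        G=np.c_[B[:,0],B[:,2],np.ones(len(B))]; c=np.linalg.lstsq(G,B[:,1],rcond=None)[0]; e=B[:,1]-G@c; B=B[abs(e)<max(3,2*np.std(e))]
    print(nm,'face: slope deg',np.degrees(np.arctan(c[0])),'tilt',c[1],'y at x=550,z=300',c@[550,300,1],len(B),np.std(e))
    # hatch outer face
    B=A[(A[:,0]>450)&(A[:,0]<640)&(A[:,2]>200)&(A[:,2]<290)]
    pred=B[:,1]-(c[0]*B[:,0]+c[1]*B[:,2]+c[2]); 
    B2=B[(pred<-8)&(pred>-45)]
    for _ in range(6):
        G=np.c_[B2[:,0],B2[:,2],np.ones(len(B2))]; c2=np.linalg.lstsq(G,B2[:,1],rcond=None)[0]; e=B2[:,1]-G@c2; B2=B2[abs(e)<max(2,2*np.std(e))]
    print(nm,'hatch: slope',np.degrees(np.arctan(c2[0])),'dy/dz',c2[1],'y(550,z=190,300)',c2@[550,190,1],c2@[550,300,1],len(B2),np.std(e))
    off=(A[:,1]-(c2[0]*A[:,0]+c2[1]*A[:,2]+c2[2]))
    E=A[(off<-8)&(off>-65)&(A[:,0]>500)&(A[:,0]<620)&(A[:,2]>250)&(A[:,2]<325)]
    print('eye pts',len(E)); print(E)
E
```

```text
roof front slope deg 8.411417680544277 [  0.1 235.5]
roof back 8.027590674268628
top face: slope deg 8.872553363734184 tilt 0.008710583784095838 y at x=550,z=300 316.3579232452282 562 0.6131226756532157
top hatch: slope 7.557247341825475 dy/dz -0.042665504300586354 y(550,z=190,300) 298.78169362082764 294.08848814776314 236 0.7896464909966294
eye pts 72
[[584.  273.3 307.9]
 [583.2 270.  310.3]
 [584.8 268.2 305.5]
 [584.8 265.4 305.7]
 [586.5 263.7 300.6]
 [581.3 281.8 307. ]
 [581.3 279.  307.1]
 [581.3 276.1 307.2]
 [581.5 273.5 306.4]
 [582.  270.9 305.2]
 [581.5 267.8 306.6]
 [581.2 264.7 307.7]
 [582.3 262.6 304.4]
 [582.5 260.  303.7]
 [581.7 256.6 306.2]
 [584.5 255.5 297.9]
 [578.3 284.4 307.2]
 [579.3 282.3 304.2]
 [577.8 278.4 308.7]
 [578.2 275.9 307.6]
 [578.  272.9 308.4]
 [578.2 270.1 307.9]
 [579.1 268.  305. ]
 [578.4 264.7 307.1]
 [579.2 262.4 304.8]
 [580.6 260.4 300.6]
 [580.6 257.6 300.7]
 [581.2 255.1 299.1]
 [582.2 252.9 295.8]
 [583.8 251.  291.2]
 [577.7 288.8 300. ]
 [576.  284.7 305.3]
 [575.7 281.6 306.2]
 [577.1 279.8 301.8]
 [585.  262.2 278.1]
 [579.8 25
[... 1305 characters left out ...]
291.6]
 [577.3 254.6 311.9]
 [583.1 261.1 307. ]
 [576.1 289.1 287.6]
 [578.3 283.4 290.5]
 [577.4 255.  307.3]
 [582.3 258.7 304.2]
 [612.3 291.8 279. ]
 [575.4 287.2 284.5]
 [579.4 287.5 283.6]
 [581.4 255.8 301.8]
 [586.5 259.8 298.4]
 [577.6 281.5 283.1]
 [580.7 278.9 284. ]
 [581.9 257.5 296.4]
 [585.2 255.7 296.8]
 [577.3 280.8 279.2]
 [580.  277.  280.9]
 [582.1 258.2 291.6]
 [584.  251.9 295. ]
 [575.  273.3 279.7]
 [577.8 269.9 281.2]
 [580.  251.5 291.7]
 [583.8 251.5 291. ]
 [523.3 282.  280.4]
 [578.2 271.1 276. ]
 [582.2 271.5 275. ]
 [581.6 256.9 283.9]
 [584.3 253.2 285.5]
 [577.5 269.2 272.9]
 [578.8 260.5 277.9]
 [580.2 252.4 282.5]
 [584.4 253.5 281. ]
 [535.  284.6 258.9]]
```

```bash
python3 - <<'E'
from h import *
np.set_printoptions(suppress=True,precision=1,linewidth=200)
def pca(S):
    c=S.mean(0);v=np.linalg.svd((S-c)[:,:2])[2][0];return c,np.degrees(np.arctan2(v[1],v[0]))%180
for n,b in(('top',(318,415,200,232)),('side',(245,295,264,358))):
    p,d,W=load(n); x0,x1,y0,y1=b
    S=W[y0:y1,x0:x1].reshape(-1,3);C=p[y0:y1,x0:x1].reshape(-1,3).astype(int)
    m=np.isfinite(S[:,0]); 
    S,C=S[m],C[m]
    G=S[(S[:,2]>58)&(S[:,2]<75)&(S[:,0]>380)&(S[:,0]<470)]; c,a=pca(G); r=cv2.minAreaRect(G[:,:2].astype(np.float32))
    print(n,'grip top',len(G),c,a,r)
    K_=S[(S[:,2]>20)&(S[:,2]<40)&(S[:,1]>-315)&(S[:,1]<-222)&(S[:,0]>400)&(S[:,0]<455)]; c,a=pca(K_); print(' shank',len(K_),c,a)
    F=S[(S[:,2]>20)&(S[:,1]>-230)&(S[:,1]<-190)]; print(' finger', F.min(0),F.max(0),F.mean(0))
    H=S[(S[:,2]>18)&(S[:,2]<29)&(S[:,1]<-335)]; print(' handle ridge',pca(H), H.min(0),H.max(0))
# rest
for n,b in(('top',(262,298,165,238)),('side',(222,288,218,258))):
    p,d,W=load(n); x0,x1,y0,y1=b
    S=W[y0:y1,x0:x1].reshape(-1,3);S=S[np.isfinite(S[:,0])]
    R=S[(S[:,2]>26)&(S[:,2]<62)]; r=cv2.minAreaRect(R[:,:2].astype(np.float32)); print(n,'rest rect',r)
    R=R[R[:,2]>50]; c,a=pca(R); print(' ridge',c,a,R[:,0].min(),R[:,0].max(), cv2.minAreaRect(R[:,:2].astype(np.float32)))
for n,b in(('top',(215,245,212,242)),('top',(318,342,115,147)),('top',(362,386,132,156))):
    p,d,W=load(n);x0,x1,y0,y1=b;S=W[y0:y1,x0:x1].reshape(-1,3);S=S[S[:,2]>20];print(S.mean(0),S.min(0),S.max(0))
E
```

```text
top grip top 76 [ 423.9 -396.9   64.1] 93.17201207612597 ((423.77886962890625, -396.63671875), (13.780866622924805, 60.057151794433594), 4.0256218910217285)
 shank 71 [ 419.3 -264.7   31.8] 91.94731522527891
 finger [ 414.4 -226.5   23.7] [ 455.2 -192.8   40.9] [ 426.9 -204.1   31.8]
 handle ridge (array([ 424.8, -442.8,   21.9]), np.float64(94.00713541899465)) [ 411.3 -498.3   18. ] [ 439.2 -338.3   28.7]
side grip top 106 [ 423.  -402.    64.6] 91.15368590518054 ((423.26995849609375, -400.2970275878906), (16.450027465820312, 60.35210037231445), 1.8223754167556763)
 shank 62 [ 419.6 -268.7   32.9] 91.2416325406149
 finger [ 414.1 -228.7   26.5] [ 457.1 -194.7   40.3] [ 430.  -206.3   33.6]
 handle ridge (array([ 422.8, -445.9,   22.4]), np.float64(94.40597597106627)) [ 410.1 -501.5   18.1] [ 437.8 -338.1   28.9]
top rest rect ((480.0369567871094, -44.941314697265625), (181.0175323486328, 45.598358154296875), 6.041462421417236)
 ridge [476.4 -45.1  53.3] 5.845112638722526 390.31125997107387 566.290542257627 ((478.5950927734375, -45.03740692138672), (177.4110870361328, 20.74036407470703), 5.477850437164307)
side rest rect ((479.8652038574219, -45.064186096191406), (184.22506713867188, 49.69776153564453), 6.123658657073975)
 ridge [476.9 -48.4  53.9] 5.748576002044729 389.26647769434373 568.4809499748828 ((478.65301513671875, -48.99256134033203), (181.02952575683594, 24.031482696533203), 6.413105487823486)
[389.7 122.2  69.6] [350.3  85.3  20.2] [416.4 149.5  96.6]
[ 709.5 -210.2   94.6] [ 691.1 -241.6   21. ] [ 747.5 -187.2  156.1]
[ 690.5 -381.5   37.3] [ 662.2 -406.7   20.2] [ 715.2 -350.7   50.8]
```

```bash
cat >> h.py <<'E'
from scipy.spatial.transform import Rotation as Ro
def st():
    s=readout.sense(); print('t %.2f'%s['clock'],'pos',np.round(s['eef_pos'],1),'rpy deg',np.round(np.degrees(s['tcp_rot']),2),'F',np.round(s['contact_force'],1),'M',np.round(s['wrist_torque'],2),'op %.3f'%s['opening'],'q',np.round(s['qpos'],2)); return s
def rel(pos,yawdeg,frm=None):
    "shift(cm)/turn from measured (or frm=(pos,yaw)) pose to tool-down pos, yaw"
    s=readout.sense()
    p,R=(s['eef_pos'],Ro.from_euler('xyz',s['tcp_rot'])) if frm is None else (np.array(frm[0]),Ro.from_euler('xyz',[np.pi,0,np.radians(frm[1])]))
    T=Ro.from_euler('xyz',[np.pi,0,np.radians(yawdeg)])
    print('shift',np.round(R.inv().apply(np.array(pos)-p)/10,2),'turn',np.round((R.inv()*T).as_rotvec(),4))
E
python3 -c "
from h import *
st();rel([423.6,-399,120],91.8,([141.754,-608.715,231.281],13.1))"
```

```text
t 0.10 pos [ 141.7 -608.3  230.7] rpy deg [-179.93    0.     13.11] F [ 0.2  0.  -0.7] M [ 0.01 -0.06  0.  ] op 1.000 q [-1.34  0.35  1.63 -0.    1.16 -0.  ]
shift [ 32.2  -14.04  11.13] turn [-0.      0.     -1.3736]
```

Call:
{"fn": "play_rows", "kwargs": {"rows": [[0,[32.2,-14.04,11.1],[0,0,-1.374]],[0,[32.2,-14.04,11.1],[0,0,-1.374]],[0,[32.2,-14.04,11.1],[0,0,-1.374]],[0,[32.2,-14.04,11.1],[0,0,-1.374]],[0,[32.2,-14.04,11.1],[0,0,-1.374]],[0,[32.2,-14.04,11.1],[0,0,-1.374]],[0,[32.2,-14.04,11.1],[0,0,-1.374]],[0,[32.2,-14.04,11.1],[0,0,-1.374]],[0,[32.2,-14.04,11.1],[0,0,-1.374]],[0,[32.2,-14.04,11.1],[0,0,-1.374]],[0,[32.2,-14.04,11.1],[0,0,-1.374]],[0,[32.2,-14.04,11.1],[0,0,-1.374]]]}}

```text
clock: 1.1
eef_pos: [423.9, -398.0, 119.6]
tcp_rot: [-3.141, -0.001, 1.61]
contact_force: [0.2, -0.9, 0.4]
opening: 0.997
```

Call:
{"fn": "play_rows", "kwargs": {"rows": [[0,[0,0,0],[0,0,0]],[0,[0,0,0],[0,0,0]]]}}

```text
clock: 1.27
eef_pos: [423.2, -399.1, 120.2]
tcp_rot: [-3.141, -0.0, 1.598]
contact_force: [0.8, -0.5, 0.1]
opening: 1.0
```

```bash
python3 -c "
from h import *
st();rel([423.6,-399,31],91.8);snap('side',1);crop('side',1,180,340,220,360,4,'c5')"
```

```text
t 1.27 pos [ 423.2 -399.1  120.2] rpy deg [-179.99   -0.     91.57] F [ 0.8 -0.5  0.1] M [-0.02 -0.01  0.  ] op 1.000 q [-0.76  0.41  1.82 -0.    0.91 -0.79]
shift [0.01 0.04 8.92] turn [-0.0001 -0.0001 -0.0041]
```

View pics/c5.png

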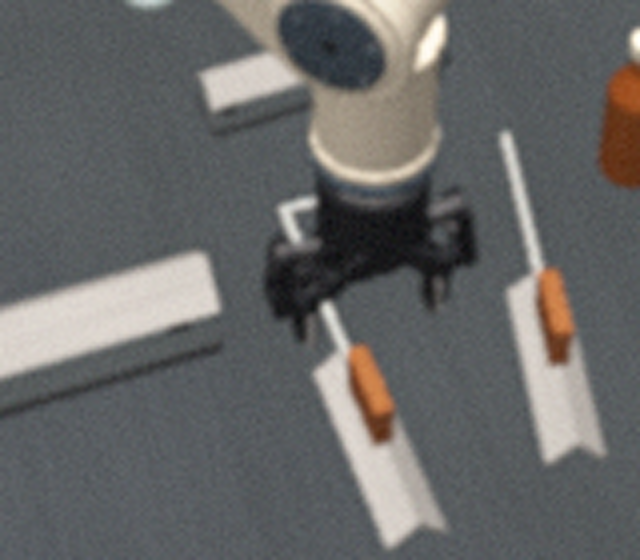

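The open jaws straddle the rod's line above the grip, so I descend and close.

Call:
{"fn": "play_rows", "kwargs": {"rows": [[0,[0,0.04,3],[0,0,0]],[0,[0,0.04,6],[0,0,0]],[0,[0,0.04,8],[0,0,0]],[0,[0,0.04,8.9],[0,0,0]],[0,[0,0.04,8.9],[0,0,0]],[120,[0,0.04,8.9],[0,0,0]],[255,[0,0.04,8.9],[0,0,0]],[255,[0,0.04,8.9],[0,0,0]],[255,[0,0.04,8.9],[0,0,0]],[255,[0,0.04,8.9],[0,0,0]],[255,[0,0.04,8.9],[0,0,0]],[255,[0,0.04,8.9],[0,0,0]]], "squeeze": 110}}

```text
clock: 2.32
eef_pos: [424.2, -399.2, 32.1]
tcp_rot: [3.141, 0.001, 1.603]
contact_force: [-1.2, 1.1, 6.7]
opening: 0.168
```

Call:
{"fn": "play_rows", "kwargs": {"rows": [[255,[0,0,0],[0,0,0]],[255,[0,0,0],[0,0,0]]]}}

```text
clock: 2.48
eef_pos: [424.2, -399.2, 32.1]
tcp_rot: [3.141, 0.001, 1.603]
contact_force: [-0.5, 0.1, 6.7]
opening: 0.173
```

```bash
python3 -c "
from h import *
st()"
```

```text
t 2.48 pos [ 424.2 -399.2   32.1] rpy deg [1.7997e+02 4.0000e-02 9.1830e+01] F [-0.5  0.1  6.7] M [ 0.07  0.33 -0.02] op 0.173 q [-0.76  0.54  1.86 -0.    0.74 -0.79]
```

Call:
{"fn": "play_rows", "kwargs": {"rows": [[255,[0,0,-1],[0,0,0]],[255,[0,0,-4],[0,0,0]],[255,[0,0,-7],[0,0,0]],[255,[0,0,-10],[0,0,0]],[255,[0,0,-13],[0,0,0]],[255,[0,0,-15],[0,0,0]],[255,[0,0,-15],[0,0,0]]]}}

```text
clock: 3.07
eef_pos: [425.7, -400.6, 186.3]
tcp_rot: [3.136, 0.005, 1.603]
contact_force: [0.9, -0.4, -3.0]
opening: 0.165
```

```bash
python3 -c "
from h import *
st();snap('side',2);crop('side',2,180,340,180,320,4,'c6');snap('top',2);crop('top',2,270,430,150,290,4,'c7')"
```

```text
t 3.07 pos [ 425.7 -400.6  186.3] rpy deg [179.7    0.3   91.83] F [ 0.9 -0.4 -3. ] M [-0.06 -0.03  0.01] op 0.165 q [-0.76  0.33  1.77  0.    1.03 -0.79]
```

View pics/c6.png

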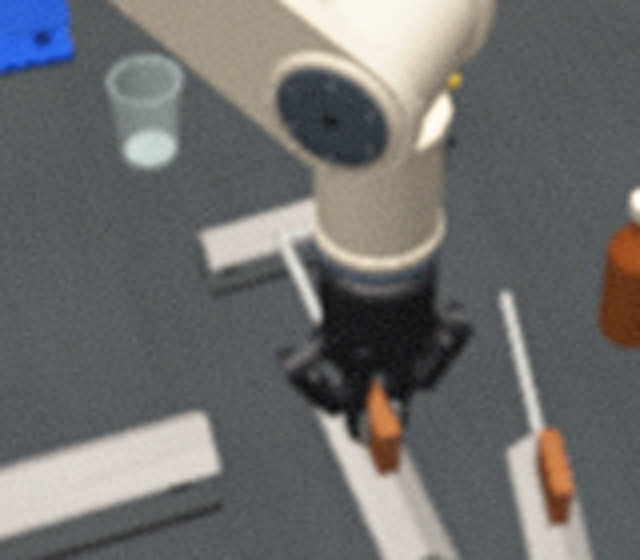

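View pics/c7.png

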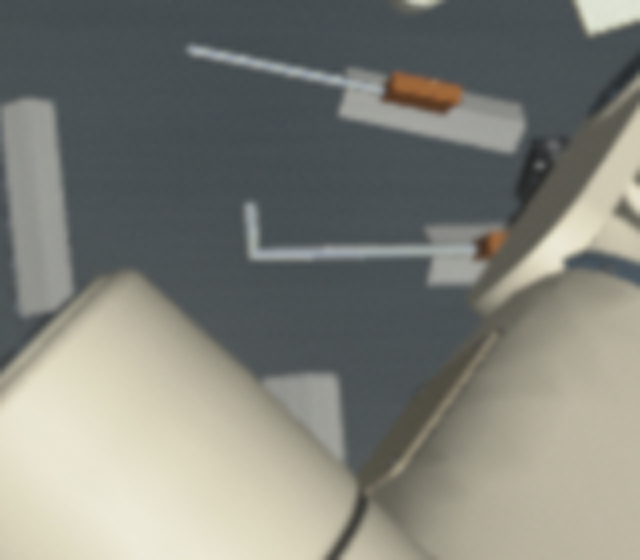

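The rod is held level and the hook is visible at about (332,213) in the top view. I measure its pose in the hand.

```bash
cat >> h.py <<'E'
def hookmeas(i,n='top',lift=(140,420)):
    s=readout.sense(); p,d,W=load(n,i); A=W.reshape(-1,3); A=A[np.isfinite(A[:,0])]
    t=s['eef_pos']; yaw=s['tcp_rot'][2]; c,q=np.cos(yaw),np.sin(yaw)
    L=A-t; X=L[:,0]*c+L[:,1]*q; Y=-L[:,0]*q+L[:,1]*c; Z=L[:,2]
    m=(abs(Z)<30)&(X>70)&(X<190)&(abs(Y)<15); k=np.polyfit(X[m],Y[m],1); kz=np.polyfit(X[m],Z[m],1)
    print(n,'shank n',m.sum(),'y at 0,200: %.1f %.1f'%(k[1],np.polyval(k,200)),'z(mid top surf) at 70,190: %.1f %.1f'%(np.polyval(kz,70),np.polyval(kz,190)))
    m=(abs(Z)<35)&(X>185)&(X<225)&(Y<-8)&(Y>-50); print(' finger n',m.sum(),'x med %.1f z med %.1f'%(np.median(X[m]),np.median(Z[m])),'y min %.1f'%Y[m].min() if m.sum() else '')
E
python3 -c "
from h import *
st();hookmeas(2)
p,d,W=snap('top',3);hookmeas(3);st()"
```

```text
t 3.17 pos [ 423.9 -398.8  181.6] rpy deg [1.7996e+02 4.0000e-02 9.1840e+01] F [-1.   1.4 -3.3] M [-0.04 -0.01 -0.01] op 0.170 q [-0.76  0.34  1.78  0.    1.03 -0.79]
top shank n 109 y at 0,200: 2.5 -0.2 z(mid top surf) at 70,190: 2.2 1.4
 finger n 29 x med 201.7 z med 1.4 y min -37.4
top shank n 103 y at 0,200: 1.3 0.3 z(mid top surf) at 70,190: 0.9 1.6
 finger n 24 x med 202.3 z med 1.2 y min -38.8
t 3.22 pos [ 423.3 -398.3  180.4] rpy deg [-1.7994e+02 -6.0000e-02  9.1840e+01] F [ 0.6 -0.6 -3.5] M [-0. -0. -0.] op 0.172 q [-0.76  0.34  1.78 -0.    1.03 -0.79]
```

```bash
python3 -c "
from h import *
st();rel([554.6,-16,291.6],98.2)"
```

```text
t 3.22 pos [ 423.3 -398.3  180.4] rpy deg [-1.7994e+02 -6.0000e-02  9.1840e+01] F [ 0.6 -0.6 -3.5] M [-0. -0. -0.] op 0.172 q [-0.76  0.34  1.78 -0.    1.03 -0.79]
shift [ 37.8   14.34 -11.1 ] turn [-0.0009 -0.001  -0.1111]
```

Call:
{"fn": "play_rows", "kwargs": {"rows": [[255,[1,0.4,-1.5],[0,0,0]],[255,[3,1.2,-4],[0,0,-0.02]],[255,[6.5,2.5,-7],[0,0,-0.04]],[255,[10.5,4,-9],[0,0,-0.06]],[255,[14.5,5.5,-10],[0,0,-0.08]],[255,[18.5,7,-11.1],[0,0,-0.1]],[255,[22.5,8.5,-11.1],[0,0,-0.111]],[255,[26.5,10.1,-11.1],[0,0,-0.111]],[255,[30.5,11.6,-11.1],[0,0,-0.111]],[255,[34,12.9,-11.1],[0,0,-0.111]],[255,[36.5,13.9,-11.1],[0,0,-0.111]],[255,[37.8,14.3,-11.1],[0,0,-0.111]]]}}

```text
clock: 4.22
eef_pos: [555.1, -11.7, 290.0]
tcp_rot: [-3.139, -0.003, 1.716]
contact_force: [0.1, -0.4, -3.0]
opening: 0.168
```

Call:
{"fn": "play_rows", "kwargs": {"rows": [[255,[0,0,0],[0,0,0]],[255,[0,0,0],[0,0,0]],[255,[0,0,0],[0,0,0]]]}}

```text
clock: 4.47
eef_pos: [553.9, -17.2, 290.8]
tcp_rot: [-3.139, 0.0, 1.714]
contact_force: [-1.1, -1.0, -3.8]
opening: 0.167
```

```bash
python3 -c "
from h import *
st();rel([543.2,63.2,291.6],98.2);snap('top',4);hookmeas(4);snap('side',4)"
```

```text
t 4.47 pos [553.9 -17.2 290.8] rpy deg [-179.84    0.     98.2 ] F [-1.1 -1.  -3.8] M [-0.09 -0.04  0.04] op 0.167 q [-0.03  0.19  1.72 -0.    1.24 -0.18]
shift [ 8.11  0.09 -0.08] turn [-0.0028  0.0001 -0.0001]
top shank n 109 y at 0,200: 2.5 1.7 z(mid top surf) at 70,190: 0.2 -0.6
 finger n 29 x med 201.4 z med -0.2 y min -36.0
```

View pics/side4.png

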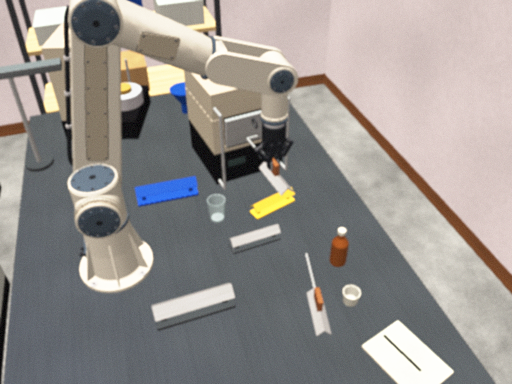

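View pics/top4.png

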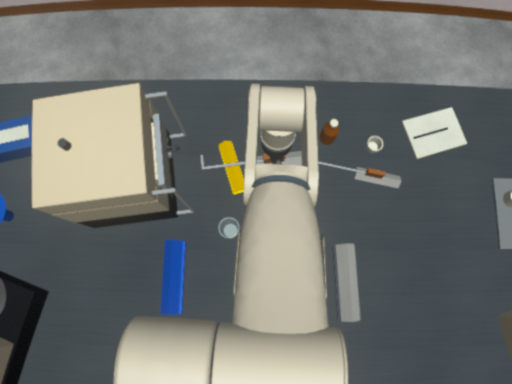

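The hook finger shows at (202,155)-(203,167) in the top view, in front of and clear of the eye. I go forward along the rod to lie beside it.

Call:
{"fn": "play_rows", "kwargs": {"rows": [[255,[1,0,-0.02],[0,0,0]],[255,[3,0.05,-0.05],[0,0,0]],[255,[5,0.1,-0.1],[0,0,0]],[255,[6.5,0.1,-0.1],[0,0,0]],[255,[7.6,0.1,-0.1],[0,0,0]],[255,[8.1,0.1,-0.1],[0,0,0]],[255,[8.1,0.1,-0.1],[0,0,0]],[255,[8.1,0.1,-0.1],[0,0,0]],[255,[8.1,0.1,-0.1],[0,0,0]]]}}

```text
clock: 5.32
eef_pos: [544.3, 63.1, 293.3]
tcp_rot: [3.142, 0.0, 1.713]
contact_force: [0.1, -0.1, -2.6]
opening: 0.174
```

```bash
python3 -c "
from h import *
s=st();snap('top',5);hookmeas(5);snap('side',5)
crop('top',5,130,230,110,200,7,'c8');crop('side',5,200,300,80,180,6,'c9')
W=load('top',5)[2].reshape(-1,3);W=W[np.isfinite(W[:,0])]
B=W[(W[:,2]>265)&(W[:,2]<312)&(W[:,1]>240)&(W[:,1]<290)&(W[:,0]>490)&(W[:,0]<600)]
E=B[B[:,0]>570];F=B[B[:,0]<565]
print('eye',E.min(0),E.max(0),len(E));print('hook',F.min(0),F.max(0),np.median(F,0),len(F))
"
```

```text
t 5.32 pos [544.3  63.1 293.3] rpy deg [1.800e+02 2.000e-02 9.816e+01] F [ 0.1 -0.1 -2.6] M [-0.03 -0.06  0.03] op 0.174 q [ 0.11  0.18  1.73 -0.    1.24 -0.03]
top shank n 93 y at 0,200: 1.0 1.7 z(mid top surf) at 70,190: -0.5 -0.0
 finger n 30 x med 201.5 z med 0.5 y min -37.5
eye [574.73272744 251.89053756 269.74328408] [585.11540404 289.0794252  311.00647556] 71
hook [490.01138613 241.23641641 268.28625354] [553.18050728 289.95830137 311.98039247] [516.71130558 265.58506125 293.70332135] 87
```

View pics/c8.png

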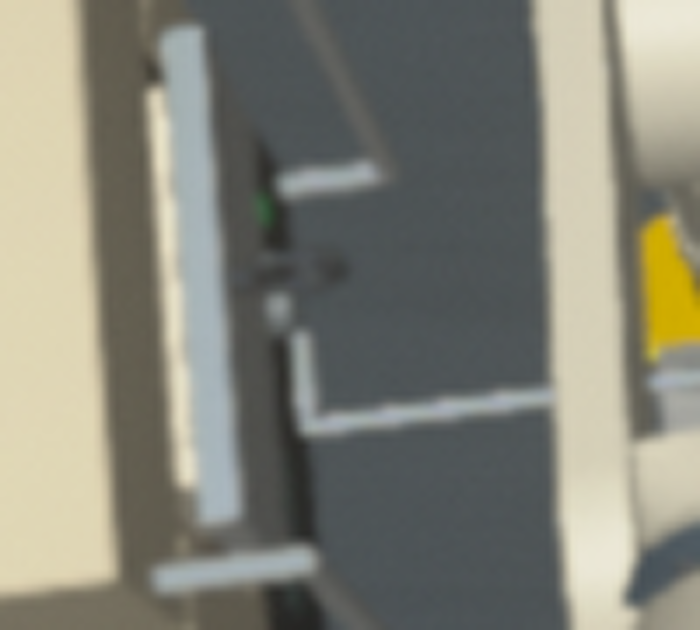

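View pics/c9.png

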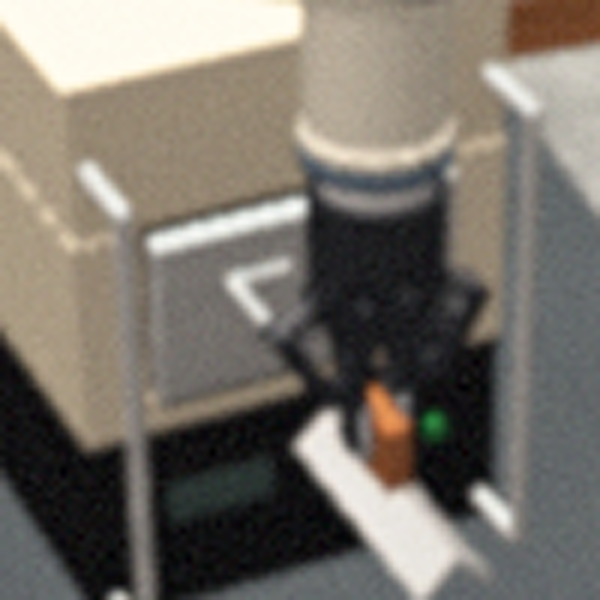

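The finger lines up with the ring centre in the top crop: at (300,335) it heads for the ring at (297,270), and the heights agree at about 290. I insert it sideways.

Call:
{"fn": "play_rows", "kwargs": {"rows": [[255,[0,0.5,0],[0,0,0]],[255,[0,1,0],[0,0,0]],[255,[0,1.5,0],[0,0,0]],[255,[0,2,0],[0,0,0]],[255,[0,2.5,0],[0,0,0]],[255,[0,3,0],[0,0,0]],[255,[0,3,0],[0,0,0]]]}}

```text
clock: 6.0
eef_pos: [575.0, 68.2, 293.2]
tcp_rot: [3.141, 0.0, 1.714]
contact_force: [0.2, 0.3, -4.3]
opening: 0.168
```

```bash
python3 -c "
from h import *
s=st();snap('top',6)
crop('top',6,130,230,110,200,7,'c10')
"
```

```text
t 6.00 pos [575.   68.2 293.2] rpy deg [179.97   0.    98.19] F [ 0.2  0.3 -4.3] M [ 0.01 -0.01  0.04] op 0.168 q [ 0.12  0.23  1.66 -0.    1.25 -0.03]
```

View pics/c10.png

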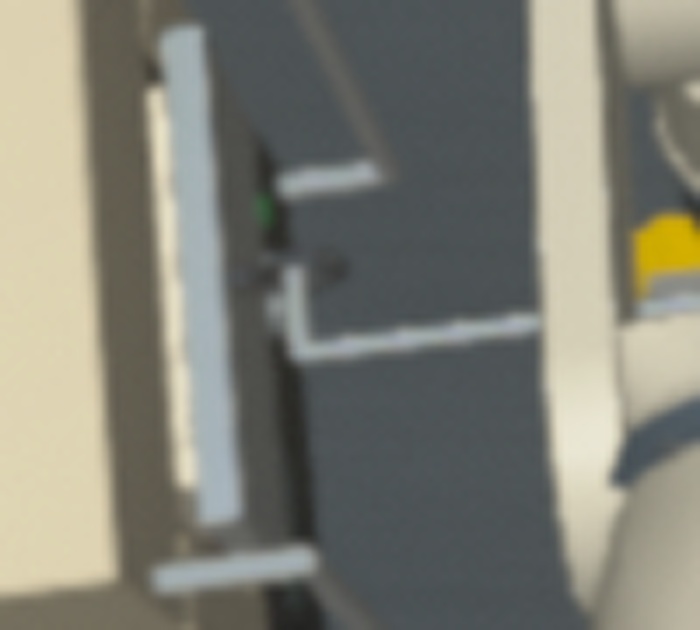

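The tip is just entering beneath the ring's upper wire at (292,268) in the crop, with no contact force. I continue.

Call:
{"fn": "play_rows", "kwargs": {"rows": [[255,[0,0.5,0],[0,0,0]],[255,[0,1,0],[0,0,0]],[255,[0,1.5,0],[0,0,0]],[255,[0,1.8,0],[0,0,0]],[255,[0,1.8,0],[0,0,0]],[255,[0,1.8,0],[0,0,0]]]}}

```text
clock: 6.55
eef_pos: [591.8, 70.6, 293.1]
tcp_rot: [-3.141, -0.0, 1.714]
contact_force: [0.5, 0.2, -4.7]
opening: 0.171
```

```bash
python3 -c "
from h import *
s=st();snap('top',7)
crop('top',7,130,230,110,200,7,'c11')
"
```

```text
t 6.55 pos [591.8  70.6 293.1] rpy deg [-179.98   -0.     98.2 ] F [ 0.5  0.2 -4.7] M [-0.03  0.01 -0.04] op 0.171 q [ 0.12  0.26  1.63  0.    1.26 -0.03]
```

View pics/c11.png

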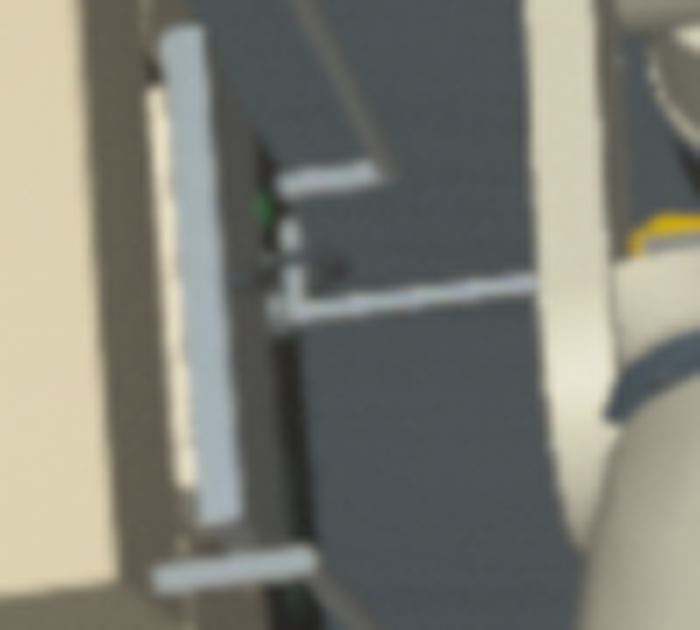

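The finger passes fully through the ring: the ring crosses mid-finger at (292,265) and the tip shows beyond at (290,225). Now I compute the arc.

```bash
python3 -c "
import numpy as np
th0=.04;th1=1.69;N=48
s=np.arange(0,N+1); 
v=np.minimum(1,np.minimum((s+.5)/6,(N-s+.5)/6)); c=np.r_[0,np.cumsum(v[:-1])];c/=c[-1]
th=th0+(th1-th0)*c
f=10.966*np.sin(th+.4229);u=10.966*np.cos(th+.4229)
for k in range(0,N,12):
  print([[255,[round(-(f[j]-f[k]),2),0,round(u[k]-u[j],2)],[0,0,0]] for j in range(k+1,k+13)], th[k+12])
"
```

```text
[[255, [np.float64(-0.03), 0, np.float64(0.02)], [0, 0, 0]], [255, [np.float64(-0.13), 0, np.float64(0.06)], [0, 0, 0]], [255, [np.float64(-0.28), 0, np.float64(0.15)], [0, 0, 0]], [255, [np.float64(-0.5), 0, np.float64(0.26)], [0, 0, 0]], [255, [np.float64(-0.77), 0, np.float64(0.42)], [0, 0, 0]], [255, [np.float64(-1.1), 0, np.float64(0.63)], [0, 0, 0]], [255, [np.float64(-1.45), 0, np.float64(0.87)], [0, 0, 0]], [255, [np.float64(-1.78), 0, np.float64(1.12)], [0, 0, 0]], [255, [np.float64(-2.11), 0, np.float64(1.38)], [0, 0, 0]], [255, [np.float64(-2.43), 0, np.float64(1.66)], [0, 0, 0]], [255, [np.float64(-2.74), 0, np.float64(1.94)], [0, 0, 0]], [255, [np.float64(-3.04), 0, np.float64(2.24)], [0, 0, 0]]] 0.38601941747572815
[[255, [np.float64(-0.29), 0, np.float64(0.31)], [0, 0, 0]], [255, [np.float64(-0.56), 0, np.float64(0.63)], [0, 0, 0]], [255, [np.float64(-0.82), 0, np.float64(0.96)], [0, 0, 0]], [255, [np.float64(-1.07), 0, np.float64(1.3)], [0, 0, 0]], [255, [np.float64(-1.3), 0, np.float64(1.66)], [0, 0, 0]], [255, [np.float64(-1.52), 0, np.float64(2.01)], [0, 0, 0]], [2
[... 1121 characters left out ...]
float64(0.08), 0, np.float64(0.41)], [0, 0, 0]], [255, [np.float64(0.17), 0, np.float64(0.83)], [0, 0, 0]], [255, [np.float64(0.27), 0, np.float64(1.23)], [0, 0, 0]], [255, [np.float64(0.4), 0, np.float64(1.64)], [0, 0, 0]], [255, [np.float64(0.53), 0, np.float64(2.04)], [0, 0, 0]], [255, [np.float64(0.69), 0, np.float64(2.43)], [0, 0, 0]], [255, [np.float64(0.86), 0, np.float64(2.81)], [0, 0, 0]], [255, [np.float64(1.02), 0, np.float64(3.16)], [0, 0, 0]], [255, [np.float64(1.17), 0, np.float64(3.44)], [0, 0, 0]], [255, [np.float64(1.29), 0, np.float64(3.66)], [0, 0, 0]], [255, [np.float64(1.38), 0, np.float64(3.81)], [0, 0, 0]], [255, [np.float64(1.43), 0, np.float64(3.9)], [0, 0, 0]]] 1.69
```

Call:
{"fn": "play_rows", "kwargs": {"rows": [[255,[-0.03,0,0.02],[0,0,0]],[255,[-0.13,0,0.06],[0,0,0]],[255,[-0.28,0,0.15],[0,0,0]],[255,[-0.5,0,0.26],[0,0,0]],[255,[-0.77,0,0.42],[0,0,0]],[255,[-1.1,0,0.63],[0,0,0]],[255,[-1.45,0,0.87],[0,0,0]],[255,[-1.78,0,1.12],[0,0,0]],[255,[-2.11,0,1.38],[0,0,0]],[255,[-2.43,0,1.66],[0,0,0]],[255,[-2.74,0,1.94],[0,0,0]],[255,[-3.04,0,2.24],[0,0,0]]]}}

```text
clock: 7.6
eef_pos: [596.1, 40.2, 270.5]
tcp_rot: [-3.142, -0.0, 1.714]
contact_force: [-0.4, 2.1, -2.9]
opening: 0.172
```

```bash
python3 -c "
from h import *
s=st();snap('top',8)
crop('top',8,130,230,110,200,7,'c12')
"
```

```text
t 7.60 pos [596.1  40.2 270.5] rpy deg [-1.800e+02 -1.000e-02  9.819e+01] F [-0.4  2.1 -2.9] M [ 0.32 -0.02  0.  ] op 0.172 q [ 0.06  0.28  1.65  0.    1.21 -0.08]
```

View pics/c12.png

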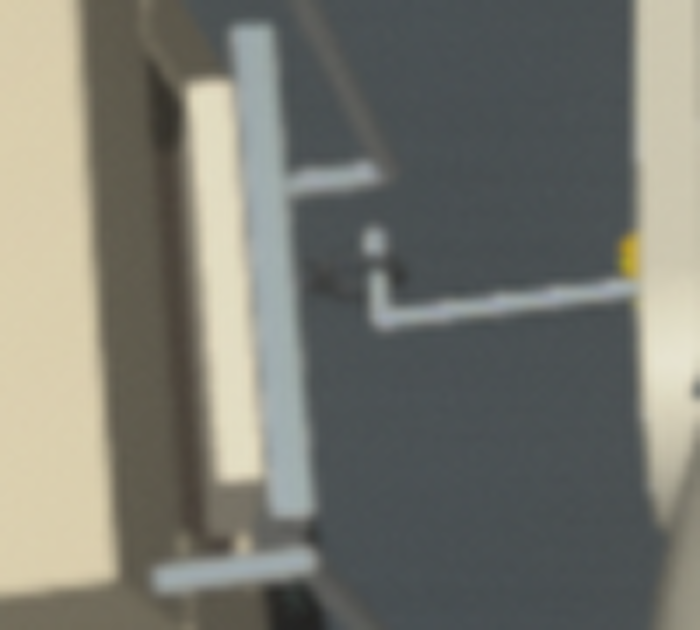

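The hatch follows and the finger is through the ring at (375,265), with about 2 N of force. I carry on down.

Call:
{"fn": "play_rows", "kwargs": {"rows": [[255,[-0.29,0,0.31],[0,0,0]],[255,[-0.56,0,0.63],[0,0,0]],[255,[-0.82,0,0.96],[0,0,0]],[255,[-1.07,0,1.3],[0,0,0]],[255,[-1.3,0,1.66],[0,0,0]],[255,[-1.52,0,2.01],[0,0,0]],[255,[-1.73,0,2.38],[0,0,0]],[255,[-1.92,0,2.76],[0,0,0]],[255,[-2.1,0,3.14],[0,0,0]],[255,[-2.26,0,3.53],[0,0,0]],[255,[-2.41,0,3.92],[0,0,0]],[255,[-2.54,0,4.32],[0,0,0]]]}}

```text
clock: 8.65
eef_pos: [599.7, 15.2, 227.3]
tcp_rot: [3.142, 0.0, 1.714]
contact_force: [0.0, 1.2, -3.3]
opening: 0.17
```

Call:
{"fn": "play_rows", "kwargs": {"rows": [[255,[-0.12,0,0.41],[0,0,0]],[255,[-0.22,0,0.81],[0,0,0]],[255,[-0.3,0,1.23],[0,0,0]],[255,[-0.37,0,1.64],[0,0,0]],[255,[-0.43,0,2.06],[0,0,0]],[255,[-0.46,0,2.48],[0,0,0]],[255,[-0.49,0,2.9],[0,0,0]],[255,[-0.49,0,3.32],[0,0,0]],[255,[-0.48,0,3.74],[0,0,0]],[255,[-0.45,0,4.17],[0,0,0]],[255,[-0.41,0,4.58],[0,0,0]],[255,[-0.35,0,5.0],[0,0,0]]]}}

```text
clock: 9.65
eef_pos: [600.2, 12.0, 177.3]
tcp_rot: [-3.142, 0.0, 1.714]
contact_force: [0.2, -0.6, -3.9]
opening: 0.172
```

```bash
python3 -c "
from h import *
s=st();snap('top',9);hookmeas(9)
crop('top',9,130,230,110,200,7,'c13')
"
```

```text
t 9.65 pos [600.2  12.  177.3] rpy deg [-180.      0.     98.19] F [ 0.2 -0.6 -3.9] M [-0.04  0.02 -0.01] op 0.172 q [ 0.02  0.37  1.74 -0.    1.03 -0.13]
top shank n 89 y at 0,200: 5.6 -1.6 z(mid top surf) at 70,190: 0.1 1.2
 finger n 14 x med 188.5 z med -0.1 y min -20.4
```

View pics/c13.png

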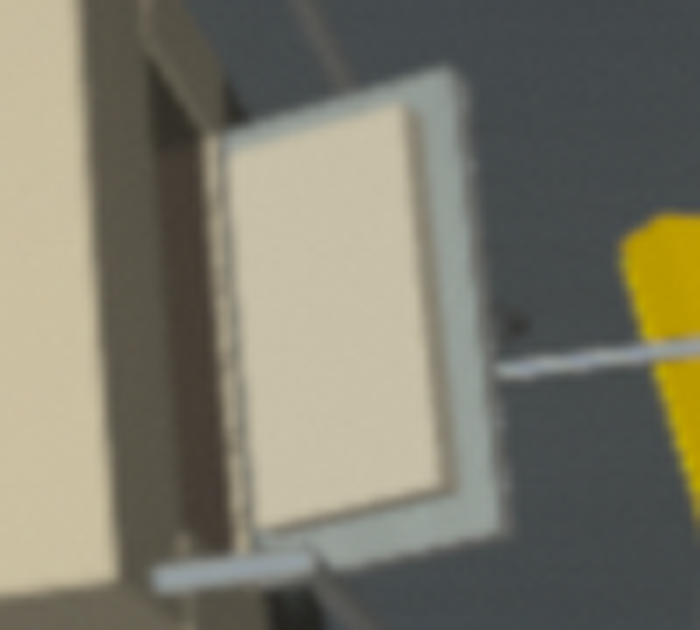

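```bash
cat >> h.py <<'E'
def hatch(i):
    W=load('top',i)[2].reshape(-1,3);W=W[np.isfinite(W[:,0])]
    D=W-np.array([571.5,319.5,190]); n=np.array([.1426,-.9898]);a=np.array([.9898,.1426])
    f=D[:,:2]@n; l=D[:,:2]@a; z=D[:,2]
    m=(f>20)&(f<95)&(abs(l)<75)&(z>-30)&(z<110)
    k=np.polyfit(f[m],z[m],1)
    for _ in range(5):
        e=z-np.polyval(k,f); mm=m&(abs(e)<8); k=np.polyfit(f[mm],z[mm],1)
    print('hatch inner-plane: n',mm.sum(),'slope',k,'theta %.3f'%(np.pi/2-np.arctan(k[0])))
    m=(f>60)&(abs(l)<100)&(z>-40)&(z<110)&(f<140); print(' far edge',np.percentile(f[m],99))
E
python3 -c "
from h import *
hatch(9)"
```

```text
hatch inner-plane: n 1143 slope [ 0.35924989 20.47364856] theta 1.226
 far edge 128.33433375775883
```

The hatch is at 1.226 rad with the finger leading by the expected slack. Now the final stretch.

Call:
{"fn": "play_rows", "kwargs": {"rows": [[255,[0.08,0,0.41],[0,0,0]],[255,[0.17,0,0.83],[0,0,0]],[255,[0.27,0,1.23],[0,0,0]],[255,[0.4,0,1.64],[0,0,0]],[255,[0.53,0,2.04],[0,0,0]],[255,[0.69,0,2.43],[0,0,0]],[255,[0.86,0,2.81],[0,0,0]],[255,[1.02,0,3.16],[0,0,0]],[255,[1.17,0,3.44],[0,0,0]],[255,[1.25,0,3.6],[0,0,0]],[255,[1.25,0,3.6],[0,0,0]],[255,[1.25,0,3.6],[0,0,0]]]}}

```text
clock: 10.7
eef_pos: [598.4, 24.3, 141.7]
tcp_rot: [-3.142, 0.0, 1.714]
contact_force: [0.1, 0.1, -3.9]
opening: 0.166
```

```bash
python3 -c "
from h import *
s=st();snap('top',10);hatch(10);st()
crop('top',10,130,230,110,200,7,'c14')
"
```

```text
t 10.70 pos [598.4  24.3 141.7] rpy deg [-180.     0.    98.2] F [ 0.1  0.1 -3.9] M [-0.03 -0.04  0.07] op 0.166 q [ 0.04  0.41  1.77 -0.    0.96 -0.1 ]
hatch inner-plane: n 1164 slope [4.42601167e-03 1.79288998e+01] theta 1.566
 far edge 120.8193896114429
t 10.75 pos [598.5  24.3 141.8] rpy deg [179.98  -0.    98.19] F [-0.7  0.7 -2.8] M [-0.04  0.03 -0.03] op 0.168 q [ 0.04  0.41  1.77  0.    0.96 -0.1 ]
```

View pics/c14.png

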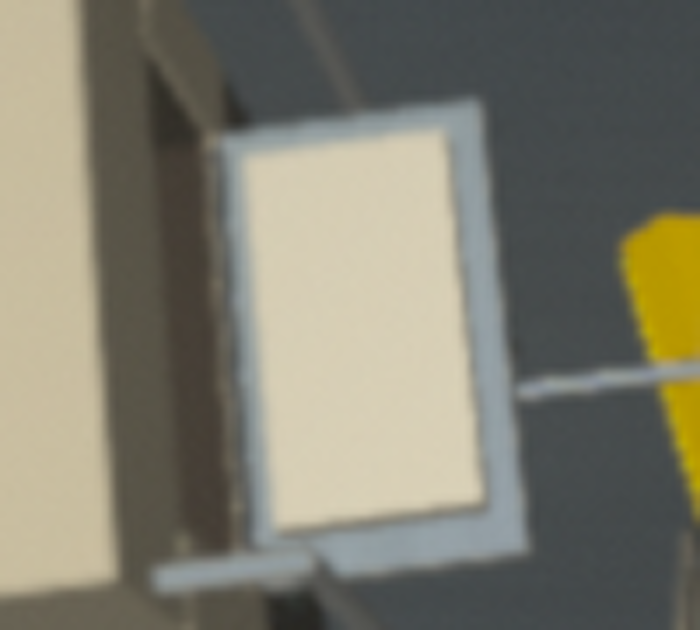

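The hatch reads about 1.566 rad, level. A slight extra push will show whether it is at its stop.

Call:
{"fn": "play_rows", "kwargs": {"rows": [[255,[0,0,0.2],[0,0,0]],[255,[0,0,0.4],[0,0,0]],[255,[0,0,0.4],[0,0,0]]]}}

```text
clock: 11.0
eef_pos: [598.6, 24.1, 137.7]
tcp_rot: [3.141, 0.0, 1.713]
contact_force: [-0.4, -2.0, -0.5]
opening: 0.169
```

```bash
python3 -c "
from h import *
s=st();snap('top',11);hatch(11);st()
"
```

```text
t 11.00 pos [598.6  24.1 137.7] rpy deg [179.97   0.    98.17] F [-0.4 -2.  -0.5] M [ 0.3   0.   -0.05] op 0.169 q [ 0.04  0.42  1.77  0.    0.95 -0.1 ]
hatch inner-plane: n 1163 slope [2.50662993e-03 1.76798495e+01] theta 1.568
 far edge 120.72554918439926
t 11.05 pos [598.6  24.1 137.9] rpy deg [179.97  -0.    98.17] F [ 0.2 -1.5 -0.4] M [0.24 0.04 0.  ] op 0.167 q [ 0.04  0.42  1.77  0.    0.95 -0.1 ]
```

Call:
{"fn": "play_rows", "kwargs": {"rows": [[255,[0,0,0.15],[0,0,0]],[255,[0,0,0.3],[0,0,0]],[255,[0,0,0.3],[0,0,0]]]}}

```text
clock: 11.3
eef_pos: [598.3, 23.9, 134.5]
tcp_rot: [-3.141, 0.0, 1.714]
contact_force: [-1.0, -3.8, -0.7]
opening: 0.171
```

```bash
python3 -c "
from h import *
s=st();snap('top',12);hatch(12);st()
"
```

```text
t 11.30 pos [598.3  23.9 134.5] rpy deg [-1.7998e+02  3.0000e-02  9.8200e+01] F [-1.  -3.8 -0.7] M [-0.04  0.1   0.23] op 0.171 q [ 0.04  0.42  1.77 -0.    0.95 -0.11]
hatch inner-plane: n 1161 slope [-2.62528330e-03  1.80176707e+01] theta 1.573
 far edge 120.64816437183104
t 11.35 pos [598.1  23.9 134.5] rpy deg [-1.7996e+02  3.0000e-02  9.8210e+01] F [-1.4 -3.6 -0. ] M [-0.13  0.14  0.19] op 0.171 q [ 0.04  0.42  1.77 -0.    0.95 -0.11]
```

The angle no longer changes (1.57), so the hatch is at its stop. I check for rod slip, then centre the finger and withdraw.

```bash
cat >> h.py <<'E'
def shank(i,n='top',a=70,b=170):
    s=readout.sense(); p,d,W=load(n,i); A=W.reshape(-1,3); A=A[np.isfinite(A[:,0])]
    t=s['eef_pos']; yaw=s['tcp_rot'][2]; c,q=np.cos(yaw),np.sin(yaw)
    L=A-t; X=L[:,0]*c+L[:,1]*q; Y=-L[:,0]*q+L[:,1]*c; Z=L[:,2]
    m=(abs(Z)<25)&(X>a)&(X<b)&(abs(Y)<12); kz=np.polyfit(X[m],Z[m],1);k=np.polyfit(X[m],Y[m],1)
    for _ in range(4):
        m2=m&(abs(Z-np.polyval(kz,X))<6); kz=np.polyfit(X[m2],Z[m2],1);k=np.polyfit(X[m2],Y[m2],1)
    print(n,m2.sum(),'pitch slope %.3f'%kz[0],'z@100 %.1f'%np.polyval(kz,100),'yaw slope %.3f'%k[0],'y@100 %.1f'%np.polyval(k,100))
E
python3 -c "
from h import *
for i in (5,7,9): print(i)
shank(12)
s=snap('side',12);shank(12,'side')
crop('side',12,190,300,90,200,6,'c15')
"
```

```text
5
7
9
top 62 pitch slope 0.003 z@100 4.1 yaw slope -0.009 y@100 2.3
side 23 pitch slope 0.006 z@100 5.7 yaw slope 0.022 y@100 0.9
```

View pics/c15.png

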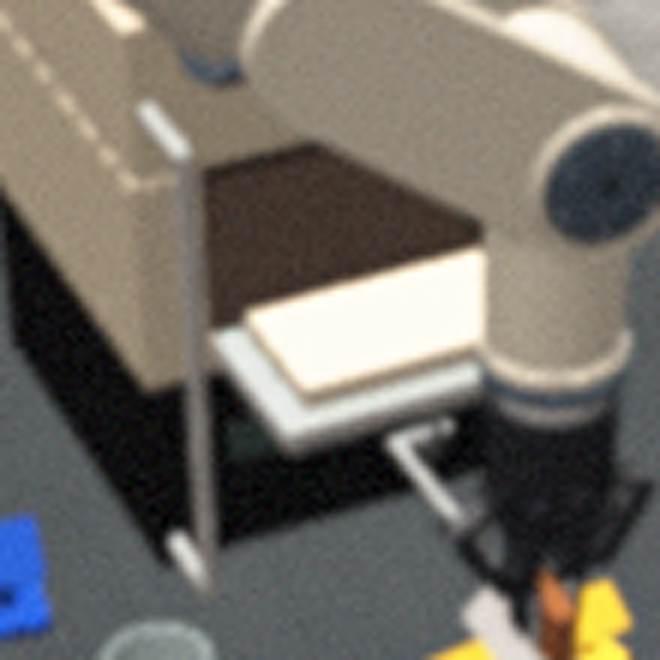

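Call:
{"fn": "play_rows", "kwargs": {"rows": [[255,[-0.1,0,-0.3],[0,0,0]],[255,[-0.2,0,-0.7],[0,0,0]],[255,[-0.2,0,-1],[0,0,0]],[255,[-0.2,0,-1],[0,0,0]]]}}

```text
clock: 11.73
eef_pos: [599.1, 22.5, 145.5]
tcp_rot: [3.14, -0.0, 1.714]
contact_force: [0.7, 0.6, -3.3]
opening: 0.173
```

```bash
python3 -c "
from h import *
s=st();snap('top',13);hatch(13);shank(13);st()
"
```

```text
t 11.73 pos [599.1  22.5 145.5] rpy deg [179.94  -0.    98.19] F [ 0.7  0.6 -3.3] M [-0.07 -0.04 -0.  ] op 0.173 q [ 0.03  0.41  1.77  0.    0.97 -0.11]
hatch inner-plane: n 1162 slope [2.60093417e-03 1.79364776e+01] theta 1.568
 far edge 120.90229878980642
top 59 pitch slope 0.061 z@100 2.2 yaw slope 0.006 y@100 1.6
t 11.78 pos [599.   22.5 145.2] rpy deg [ 1.7995e+02 -1.0000e-02  9.8200e+01] F [-0.1  0.6 -2.9] M [-0.04 -0.02  0.03] op 0.170 q [ 0.03  0.41  1.77  0.    0.97 -0.11]
```

Contact is released and the force is only the rod's weight. I withdraw sideways.

Call:
{"fn": "play_rows", "kwargs": {"rows": [[255,[0,-0.4,0],[0,0,0]],[255,[0,-1,0],[0,0,0]],[255,[0,-1.6,0],[0,0,0]],[255,[0,-2.2,0],[0,0,0]]]}}

```text
clock: 12.12
eef_pos: [575.8, 19.1, 144.4]
tcp_rot: [-3.141, -0.0, 1.714]
contact_force: [-0.3, 0.0, -3.6]
opening: 0.172
```

Call:
{"fn": "play_rows", "kwargs": {"rows": [[255,[0,-0.6,0],[0,0,0]],[255,[0,-1.2,0],[0,0,0]],[255,[0,-2,0],[0,0,0]],[255,[0,-2.8,0],[0,0,0]],[255,[0,-3.5,0],[0,0,0]],[255,[0,-4,0],[0,0,0]]]}}

```text
clock: 12.62
eef_pos: [536.1, 13.3, 144.7]
tcp_rot: [-3.141, -0.0, 1.714]
contact_force: [-0.0, -0.3, -4.5]
opening: 0.171
```

```bash
python3 -c "
from h import *
s=st();snap('top',14);hatch(14);shank(14);st();snap('side',14)
crop('side',14,190,300,90,200,6,'c16');crop('top',14,130,230,110,200,7,'c17')
"
```

```text
t 12.62 pos [536.1  13.3 144.7] rpy deg [-179.97   -0.     98.19] F [-0.  -0.3 -4.5] M [-0.09  0.01  0.  ] op 0.171 q [ 0.02  0.32  1.9  -0.    0.92 -0.12]
hatch inner-plane: n 1164 slope [-5.49820628e-04  1.78124196e+01] theta 1.571
 far edge 120.68316611872305
top 66 pitch slope -0.007 z@100 3.6 yaw slope -0.002 y@100 1.1
t 12.67 pos [535.4  13.3 144.6] rpy deg [-1.7992e+02 -1.0000e-02  9.8190e+01] F [-1.4 -0.  -3.3] M [-0.07  0.12 -0.  ] op 0.167 q [ 0.02  0.32  1.9  -0.    0.92 -0.12]
```

View pics/c16.png

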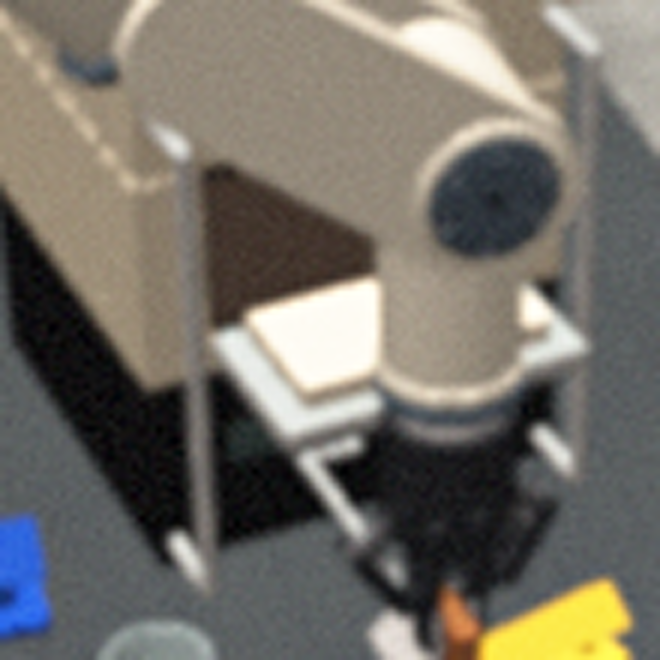

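View pics/c17.png

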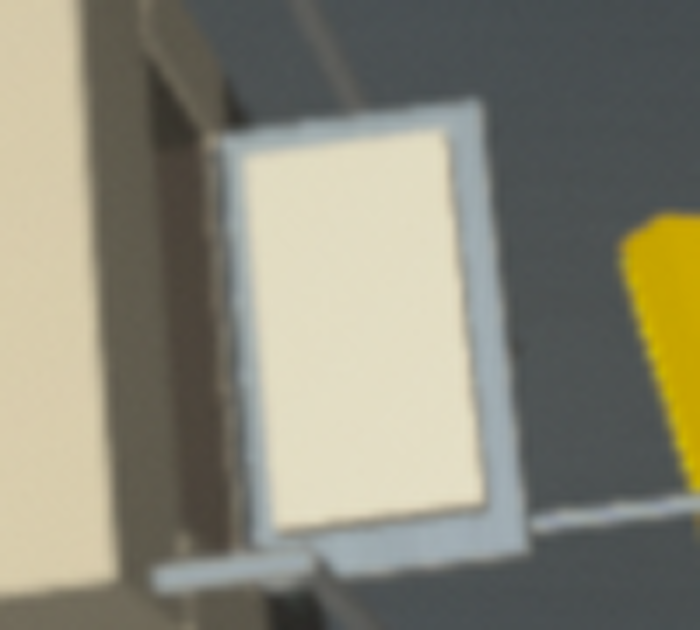

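The hook is out: the shank is at (330,470) in the crop, left of the eye, and the hatch is level. I back away along the rod, then lift and turn.

Call:
{"fn": "play_rows", "kwargs": {"rows": [[255,[-0.7,0,0],[0,0,0]],[255,[-2.2,0,0],[0,0,0]],[255,[-4.5,0,0],[0,0,0]],[255,[-7,0,0],[0,0,0]],[255,[-9.5,0,0],[0,0,0]],[255,[-12,0,-1],[0,0,0]],[255,[-14,0,-3],[0,0,0]],[255,[-15,0,-5],[0,0,0]],[255,[-15,0,-7],[0,0,0]],[255,[-15,0,-8],[0,0,0]],[255,[-15,0,-8],[0,0,0]]]}}

```text
clock: 13.63
eef_pos: [560.3, -135.8, 227.0]
tcp_rot: [3.138, 0.002, 1.713]
contact_force: [0.4, 0.2, -3.4]
opening: 0.172
```

```bash
python3 -c "
from h import *
s=st();rel([499.4,-43,220],5.9)
"
```

```text
t 13.63 pos [ 560.3 -135.8  227. ] rpy deg [1.7977e+02 9.0000e-02 9.8170e+01] F [ 0.4  0.2 -3.4] M [-0.02 -0.02 -0.03] op 0.172 q [-0.24  0.28  1.75  0.    1.11 -0.38]
shift [10.05 -4.71  0.67] turn [ 0.0045 -0.002   1.6104]
```

Call:
{"fn": "play_rows", "kwargs": {"rows": [[255,[0,0,0],[0,0,0.05]],[255,[0.5,-0.3,0],[0,0,0.15]],[255,[1.2,-0.6,0],[0,0,0.27]],[255,[2,-1,0],[0,0,0.39]],[255,[3,-1.4,0],[0,0,0.51]],[255,[4,-1.9,0],[0,0,0.63]],[255,[5,-2.4,0],[0,0,0.75]],[255,[6,-2.9,0],[0,0,0.87]],[255,[7,-3.3,0],[0,0,0.99]],[255,[8,-3.8,0],[0,0,1.11]],[255,[9,-4.2,0],[0,0,1.23]],[255,[10,-4.7,0],[0,0,1.35]]]}}

```text
clock: 14.63
eef_pos: [497.0, -41.8, 223.4]
tcp_rot: [-3.141, 0.001, 0.359]
contact_force: [0.5, 0.1, -2.9]
opening: 0.168
```

Call:
{"fn": "play_rows", "kwargs": {"rows": [[255,[0,0,0],[0,0,0.12]],[255,[0,0,0],[0,0,0.2]],[255,[0,0,0],[0,0,0.25]],[255,[0,0,0],[0,0,0.26]],[255,[0,0,0],[0,0,0.26]],[255,[0,0,0],[0,0,0.26]],[255,[0,0,0],[0,0,0.26]]]}}

```text
clock: 15.22
eef_pos: [497.7, -42.6, 224.3]
tcp_rot: [-3.141, 0.001, 0.105]
contact_force: [0.7, 0.8, -4.2]
opening: 0.17
```

```bash
python3 -c "
from h import *
s=st();rel([499.4,-43,220],5.9);snap('top',15);shank(15);hookmeas(15);snap('side',15);shank(15,'side',70,190);hookmeas(15,'side');st();hatch(15)
"
```

```text
t 15.22 pos [497.7 -42.6 224.3] rpy deg [-1.7999e+02  3.0000e-02  6.0300e+00] F [ 0.7  0.8 -4.2] M [-0.02 -0.03  0.05] op 0.170 q [-0.09  0.17  1.9   0.    1.07  1.38]
shift [0.16 0.06 0.43] turn [-0.0001  0.0006  0.0023]Traceback (most recent call last):
  File "<string>", line 3, in <module>
    s=st();rel([499.4,-43,220],5.9);snap('top',15);shank(15);hookmeas(15);snap('side',15);shank(15,'side',70,190);hookmeas(15,'side');st();hatch(15)
                                                   ~~~~~^^^^
  File "h.py", line 57, in shank
    m=(abs(Z)<25)&(X>a)&(X<b)&(abs(Y)<12); kz=np.polyfit(X[m],Z[m],1);k=np.polyfit(X[m],Y[m],1)
                                              ~~~~~~~~~~^^^^^^^^^^^^^
    raise TypeError("expected non-empty vector for x")
TypeError: expected non-empty vector for x
```

View pics/top15.png

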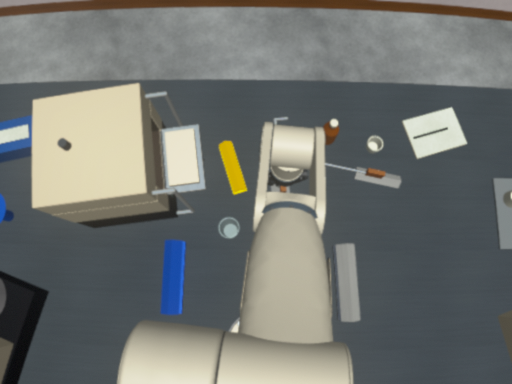

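The wrist hides the shank in the top view, with only the hook showing at (280,120). I use the side view.

```bash
python3 -c "
from h import *
snap('side',15);crop('side',15,200,330,130,260,6,'c18')
s=st();p,d,W=load('side',15);p2,d2,W2=load('top',15)
t=s['eef_pos'];yaw=s['tcp_rot'][2];c,q=np.cos(yaw),np.sin(yaw)
for n,W in(('side',W),('top',W2)):
  A=W.reshape(-1,3);A=A[np.isfinite(A[:,0])];L=A-t;X=L[:,0]*c+L[:,1]*q;Y=-L[:,0]*q+L[:,1]*c;Z=L[:,2]
  m=(X>-130)&(X<230)&(abs(Y)<60)&(Z>-45)&(Z<15)
  for a in range(-120,230,20):
    k=m&(X>=a)&(X<a+20)
    if k.sum(): print(n,a,k.sum(),'Y',np.round(np.percentile(Y[k],[2,50,98]),1),'Z',np.round(np.percentile(Z[k],[2,50,98]),1))
  k=m&(X<0); print(X[k].min() if k.any() else '')
"
```

```text
t 15.32 pos [497.9 -42.7 224.5] rpy deg [-1.8e+02  1.0e-02  6.0e+00] F [ 0.9 -0.7 -3.6] M [0.02 0.08 0.01] op 0.170 q [-0.09  0.16  1.9   0.    1.07  1.38]
side -100 61 Y [-22.2 -10.2  12.7] Z [-27.8 -17.8  -5. ]
side -80 61 Y [-22.8 -10.    2.3] Z [-30.  -16.9  -5.8]
side -60 57 Y [-22.5 -11.    2. ] Z [-27.7 -16.4  -5.1]
side -40 72 Y [-23.3  -9.2   2.4] Z [-31.3 -14.1  12.7]
side -20 71 Y [-24.5 -11.2  -1.6] Z [-27.  -13.8  14.2]
side 0 62 Y [-24.4 -11.5  -4.6] Z [-27.8 -15.   13.2]
side 20 65 Y [-22.9  -9.6  -0.4] Z [-25.6 -13.9  11.5]
side 40 69 Y [-23.1  -7.4   2.3] Z [-26.1 -12.6   6. ]
side 60 17 Y [-13.9  -1.6   2. ] Z [-17.3   2.    7.5]
side 80 12 Y [-6.2 -2.3  2.8] Z [-0.7  4.   5.8]
side 100 17 Y [-8.3 -1.7  4. ] Z [-2.4  4.5  9.5]
side 120 12 Y [-5.9 -1.9  5.6] Z [0.4 4.5 7.3]
side 140 13 Y [-6.5 -1.8  1.5] Z [-2.4  5.5  8. ]
side 160 12 Y [-8.4 -1.9  3.1] Z [1.3 5.9 9.9]
side 180 21 Y [-39.7  -5.    3.3] Z [-0.7  4.6  9.9]
side 200 11 Y [-36.9 -18.9  -4.7] Z [-0.3  4.5  7.6]
-99.90724412007519
top -40 9 Y [-20.3  -5.6   7.5] Z [-23.8  -1.1  14.7]
top -20 48 Y [-22.6  10.3  21.7] Z [-30.5 -22.4   9.8]
top 0 5 Y [17.9 18.3 21.1] Z [-32.1 -29.4 -27. ]
top 180 30 Y [-38.5  -8.1   3. ] Z [-0.4  3.7  8.8]
top 200 18 Y [-36.5 -19.1   2.2] Z [1.4 3.9 6.8]
-29.707719252502784
```

View pics/c18.png

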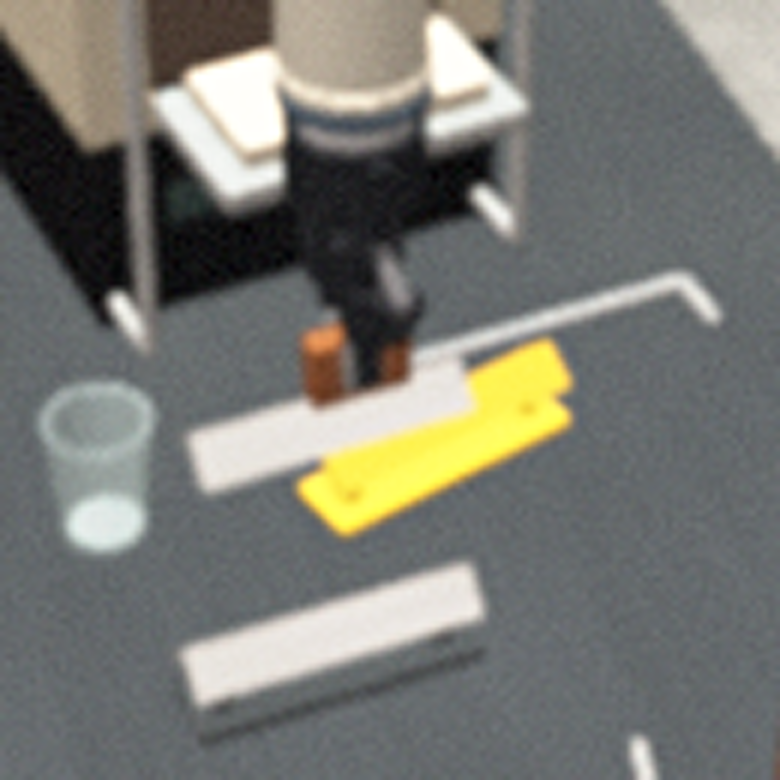

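```bash
python3 -c "
from h import *
s=st();p,d,W=load('side',15)
A=W.reshape(-1,3);A=A[np.isfinite(A[:,0])]
c,q=np.cos(np.radians(6)),np.sin(np.radians(6))
def fit(o,z0,z1,x0,x1):
  L=A-o;X=L[:,0]*c+L[:,1]*q;Y=-L[:,0]*q+L[:,1]*c;Z=L[:,2]
  m=(X>x0)&(X<x1)&(Y>-25)&(Y<-3)&(Z>z0)&(Z<z1)
  k=None
  for _ in range(6):
    G=np.c_[X,Y,np.ones(len(X))];k=np.linalg.lstsq(G[m],Z[m],rcond=None)[0];m=m&(abs(Z-G@k)<3)
  e=(Z-G@k)[m]; sd=e.std()/np.sqrt(m.sum())/np.std(X[m]);print(m.sum(),'dz/dx %.4f +- %.4f dz/dy %.3f z0 %.2f'%(k[0],sd,k[1],k[2]),'std',e.std())
fit(s['eef_pos'],-36,2,-95,55)
fit(np.array([499.9,-42.9,0]),26,56,-105,65)
"
```

```text
t 15.32 pos [497.9 -42.7 224.5] rpy deg [-1.8e+02  1.0e-02  6.0e+00] F [ 0.9 -0.7 -3.6] M [0.02 0.08 0.01] op 0.170 q [-0.09  0.16  1.9   0.    1.07  1.38]
159 dz/dx 0.0302 +- 0.0029 dz/dy 0.884 z0 -4.63 std 1.5713169315582998
137 dz/dx 0.0033 +- 0.0029 dz/dy 0.583 z0 50.99 std 1.6067359045797605
```

The rod is pitched about 0.025 rad hook-up after the slip. I correct that, move over the rest and lower to about 95 mm.

Call:
{"fn": "play_rows", "kwargs": {"rows": [[255,[0.1,0,1],[0,-0.012,0]],[255,[0.2,0.02,3],[0,-0.025,0]],[255,[0.2,0.02,5.5],[0,-0.025,0]],[255,[0.2,0.02,8],[0,-0.025,0]],[255,[0.2,0.02,10.3],[0,-0.025,0]],[255,[0.2,0.02,12],[0,-0.025,0]],[255,[0.2,0.02,12.9],[0,-0.025,0]],[255,[0.2,0.02,12.9],[0,-0.025,0]],[255,[0.2,0.02,12.9],[0,-0.025,0]],[255,[0.2,0.02,12.9],[0,-0.025,0]]]}}

```text
clock: 16.15
eef_pos: [500.8, -42.8, 96.5]
tcp_rot: [3.141, 0.024, 0.104]
contact_force: [1.0, 0.3, -3.0]
opening: 0.168
```

```bash
python3 -c "
from h import *
snap('side',16);crop('side',16,210,320,190,270,7,'c19')
s=st();p,d,W=load('side',16)
A=W.reshape(-1,3);A=A[np.isfinite(A[:,0])]
c,q=np.cos(np.radians(6)),np.sin(np.radians(6))
L=A-s['eef_pos'];X=L[:,0]*c+L[:,1]*q;Y=-L[:,0]*q+L[:,1]*c;Z=L[:,2]
m=(X>-95)&(X<55)&(Y>-25)&(Y<-3)&(Z>-36)&(Z<2)
for _ in range(6):
    G=np.c_[X,Y,np.ones(len(X))];k=np.linalg.lstsq(G[m],Z[m],rcond=None)[0];m=m&(abs(Z-G@k)<3)
print(k)
m=(abs(Y)<12)&(X>70)&(X<185)&(abs(Z)<15);print('shank',np.polyfit(X[m],Z[m],1),np.polyfit(X[m],Y[m],1),m.sum())
"
```

```text
t 16.20 pos [500.9 -42.8  96.7] rpy deg [179.98   1.32   5.95] F [-0.1 -0.2 -3.2] M [ 0.03  0.04 -0.02] op 0.171 q [-0.09  0.36  1.99 -0.01  0.82  1.39]
[ 2.74287586e-03  8.76295699e-01 -5.67715356e+00]
shank [-0.0088412  1.5982708] [-4.92488375e-04 -1.27257585e+00] 71
```

View pics/c19.png

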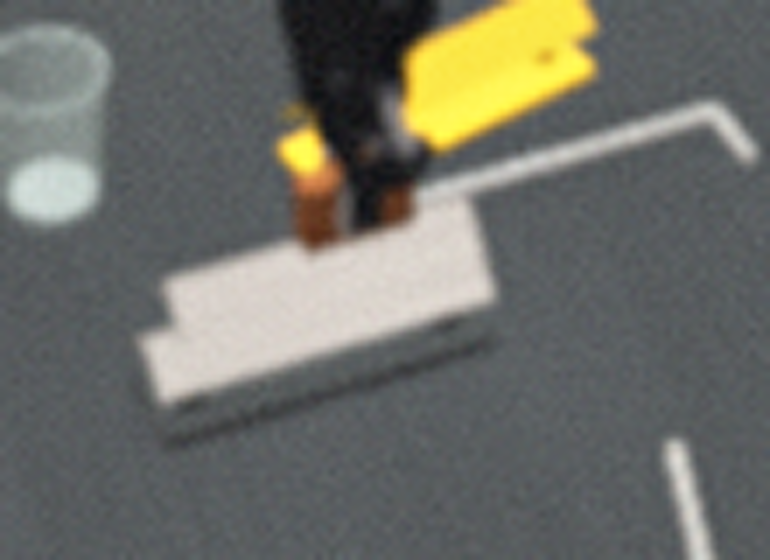

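The rod is now level over the rest. I lower it to the contact.

Call:
{"fn": "play_rows", "kwargs": {"rows": [[255,[0,0,0.8],[0,0,0]],[255,[0,0,1.6],[0,0,0]],[255,[0,0,2.2],[0,0,0]],[255,[0,0,2.5],[0,0,0]],[255,[0,0,2.5],[0,0,0]],[255,[0,0,2.5],[0,0,0]]]}}

```text
clock: 16.7
eef_pos: [499.1, -42.8, 70.4]
tcp_rot: [-3.141, 0.026, 0.104]
contact_force: [0.1, -0.0, -3.5]
opening: 0.176
```

Call:
{"fn": "play_rows", "kwargs": {"rows": [[255,[0,0,0.15],[0,0,0]],[255,[0,0,0.3],[0,0,0]],[255,[0,0,0.3],[0,0,0]]]}}

```text
clock: 16.95
eef_pos: [499.6, -42.6, 67.9]
tcp_rot: [-3.141, 0.024, 0.104]
contact_force: [0.8, 2.2, -2.5]
opening: 0.169
```

```bash
python3 -c "
from h import *
st()
"
```

```text
t 16.95 pos [499.6 -42.6  67.9] rpy deg [-179.99    1.39    5.94] F [ 0.8  2.2 -2.5] M [ 0.33 -0.08  0.1 ] op 0.169 q [-0.09  0.4   2.01 -0.01  0.76  1.39]
```

Call:
{"fn": "play_rows", "kwargs": {"rows": [[255,[0,-0.1,0.05],[0,0,0]],[255,[0,-0.1,0.15],[0,0,0]],[255,[0,-0.1,0.15],[0,0,0]]]}}

```text
clock: 17.2
eef_pos: [499.3, -42.0, 67.3]
tcp_rot: [3.141, 0.024, 0.103]
contact_force: [-4.9, -2.2, 13.2]
opening: 0.17
```

```bash
python3 -c "
from h import *
st()
"
```

```text
t 17.20 pos [499.3 -42.   67.3] rpy deg [179.98   1.4    5.93] F [-4.9 -2.2 13.2] M [-0.15  0.41 -0.2 ] op 0.170 q [-0.08  0.4   2.01 -0.01  0.76  1.39]
```

It is seated at TCP 67.3 mm with 16 N of contact. I ease the grip, let it settle and open.

Call:
{"fn": "play_rows", "kwargs": {"rows": [[255,[0,0.05,-0.02],[0,0,0]],[255,[0,0.05,-0.05],[0,0,0]],[255,[0,0.05,-0.05],[0,0,0]]], "squeeze": 20}}

```text
clock: 17.45
eef_pos: [499.4, -42.2, 67.4]
tcp_rot: [-3.142, 0.024, 0.103]
contact_force: [-3.1, 1.7, 8.2]
opening: 0.167
```

```bash
python3 -c "
from h import *
st()
"
```

```text
t 17.45 pos [499.4 -42.2  67.4] rpy deg [-180.      1.38    5.93] F [-3.1  1.7  8.2] M [ 0.38  0.26 -0.1 ] op 0.167 q [-0.08  0.4   2.01 -0.01  0.76  1.39]
```

Call:
{"fn": "play_rows", "kwargs": {"rows": [[200,[0,0,0],[0,0,0]],[180,[0,0,0],[0,0,0]],[150,[0,0,0],[0,0,0]],[120,[0,0,0],[0,0,0]],[80,[0,0,0],[0,0,0]],[80,[0,0,0],[0,0,0]],[80,[0,0,0],[0,0,0]]]}}

```text
clock: 18.03
eef_pos: [499.1, -42.3, 66.6]
tcp_rot: [-3.142, 0.025, 0.104]
contact_force: [0.0, -0.4, 0.1]
opening: 0.685
```

```bash
python3 -c "
from h import *
st();snap('side',17);crop('side',17,210,320,190,270,7,'c20')
"
```

```text
t 18.03 pos [499.1 -42.3  66.6] rpy deg [-180.      1.44    5.95] F [ 0.  -0.4  0.1] M [ 0.06  0.01 -0.01] op 0.685 q [-0.08  0.4   2.01 -0.01  0.76  1.39]
```

View pics/c20.png

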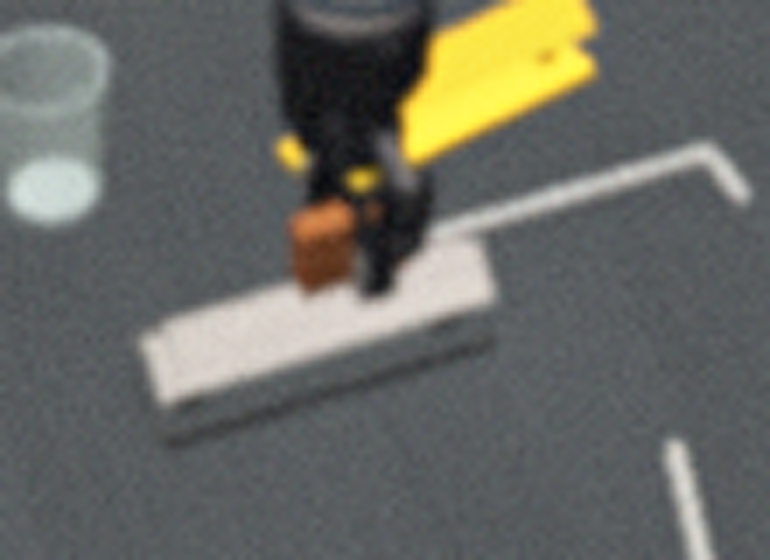

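The rod is nested and the ends look level. I open wider, lift and move the arm clear.

Call:
{"fn": "play_rows", "kwargs": {"rows": [[60,[0,0,-0.8],[0,0,0]],[60,[0,0,-2.5],[0,0,0]],[60,[0,0,-5],[0,0,0]],[60,[0,0,-8],[0,0,0]],[60,[0,0,-11],[0,0,0]],[60,[0,0,-14],[0,0,0]],[60,[-1,4,-17],[0,0,0]],[60,[-2,8,-19],[0,0,0]],[60,[-4,12,-20],[0,0,0]],[60,[-6,16,-20],[0,0,0]],[60,[-8,20,-20],[0,0,0]],[60,[-10,24,-20],[0,0,0]]]}}

```text
clock: 19.08
eef_pos: [437.7, -268.6, 270.1]
tcp_rot: [3.141, 0.024, 0.104]
contact_force: [1.4, -0.0, -0.1]
opening: 0.765
```

Call:
{"fn": "play_rows", "kwargs": {"rows": [[60,[-1,4,0],[0,0,0]],[60,[-2,8,0],[0,0,0]],[60,[-2,11,0],[0,0,0]],[60,[-2,12,0],[0,0,0]],[60,[-2,12,0],[0,0,0]]]}}

```text
clock: 19.5
eef_pos: [430.8, -390.5, 269.4]
tcp_rot: [3.141, 0.025, 0.101]
contact_force: [-0.1, 0.7, 0.6]
opening: 0.768
```

```bash
python3 -c "
from h import *
st();snap('side',18);crop('side',18,210,320,190,270,7,'c21');snap('top',18);hatch(18);crop('top',18,255,345,100,250,4,'c22')
c,q=np.cos(np.radians(6)),np.sin(np.radians(6))
for n in('top','side'):
  A=load(n,18)[2].reshape(-1,3);A=A[np.isfinite(A[:,0])];L=A-np.array([499.9,-42.9,0]);X=L[:,0]*c+L[:,1]*q;Y=-L[:,0]*q+L[:,1]*c;Z=L[:,2]
  for a,b,lo,hi in((-125,-32,20,75),(-32,32,92,112),(32,62,20,75),(70,185,50,80),(190,215,50,80)):
    m=(X>a)&(X<b)&(abs(Y)<45)&(Z>lo)&(Z<hi)
    print(n,a,b,m.sum(),'X',np.round(np.percentile(X[m],[1,50,99]),1),'Y',np.round(np.percentile(Y[m],[1,50,99]),1),'Z',np.round(np.percentile(Z[m],[1,50,99]),1))
  m=(X>70)&(X<185)&(abs(Y)<14)&(Z>50)&(Z<80);print('shank z,y',np.polyfit(X[m],Z[m],1),np.polyfit(X[m],Y[m],1))
"
```

```text
t 19.50 pos [ 430.8 -390.5  269.4] rpy deg [179.97   1.42   5.8 ] F [-0.1  0.7  0.6] M [ 0.01 -0.01  0.05] op 0.768 q [-0.73  0.26  1.68 -0.02  1.22  0.75]
hatch inner-plane: n 1157 slope [-1.09894660e-03  1.80126022e+01] theta 1.572
 far edge 120.67643439369635
top -125 -32 331 X [-109.9  -72.7  -33. ] Y [-21.8   2.1  22.9] Z [32.  48.6 62.4]
top -32 32 91 X [-28.8  -0.8  27.5] Y [-7.4  0.2  8.1] Z [ 95.9 100.6 106. ]
top 32 62 102 X [32.5 48.  61.2] Y [-21.7   3.4  21.7] Z [37.2 49.5 72.7]
top 70 185 77 X [ 72.7 129.8 182.1] Y [-4.4 -0.2  3.5] Z [62.7 68.3 75.1]
top 190 215 33 X [192.6 199.  204.6] Y [-38.6 -14.2   3.1] Z [61.8 68.4 73.7]
shank z,y [-8.75177480e-03  6.94806553e+01] [-0.00735513  0.82155387]
side -125 -32 241 X [-110.9  -72.8  -32.7] Y [-23.  -10.8  15.8] Z [32.9 49.9 64.3]
side -32 32 49 X [-30.3 -13.6   5.9] Y [-11.2  -3.8  10.4] Z [ 92.7 102.  107.3]Traceback (most recent call last):
  File "<string>", line 9, in <module>
    print(n,a,b,m.sum(),'X',np.round(np.percentile(X[m],[1,50,99]),1),'Y',np.round(np.percentile(Y[m],[1,50,99]),1),'Z',np.round(np.percentile(Z[m],[1,50,99]),1))
                                     ~~~~~~~~~~~~~^^^^^^^^^^^^^^^^
    return _quantile_unchecked(
        a, q, axis, out, overwrite_input, method, keepdims, weights)
    return _ureduce(a,
                    func=_quantile_ureduce_func,
    ...<5 lines>...
                    overwrite_input=overwrite_input,
                    method=method)
    r = func(a, **kwargs)
    result = _quantile(arr,
                       quantiles=q,
    ...<2 lines>...
                       out=out,
                       weights=wgt)
    slices_having_nans = np.isnan(arr[-1, ...])
                                  ~~~^^^^^^^^^
IndexError: index -1 is out of bounds for axis 0 with size 0
```

View pics/c21.png

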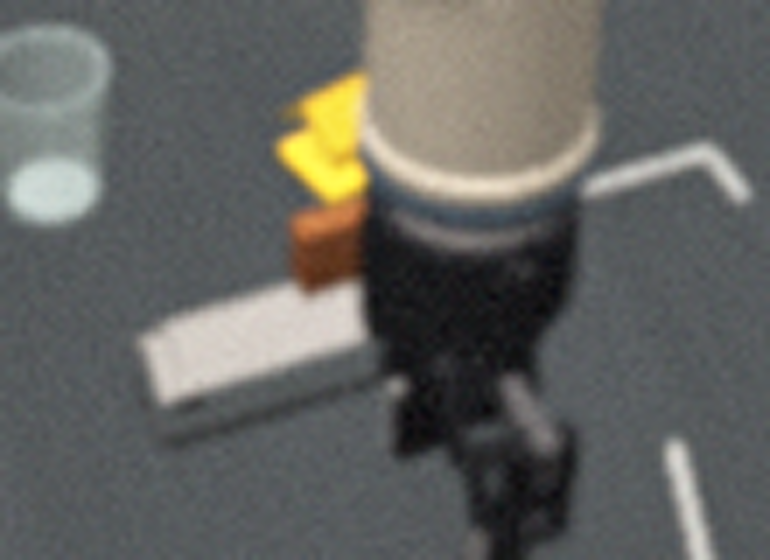

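View pics/c22.png

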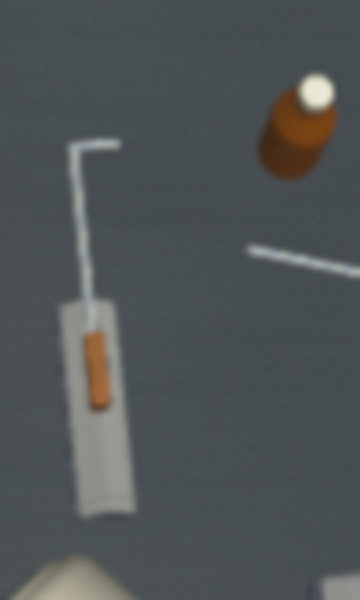

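View pics/top18.png

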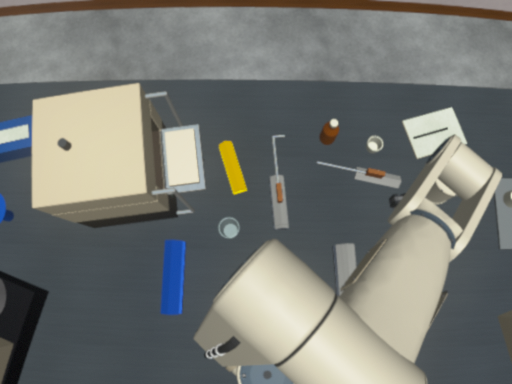

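All is in place: the grip top is at 100.6 mm (100.7 expected), the rod is centred and parallel, the hatch is at 1.57, and the bystanders are unmoved. I hand in.

```bash
python3 -c "
from h import *
s=st();print(np.abs(s['qvel']).max());print(r.sign_off())
"
```

```text
t 19.60 pos [ 430.8 -387.6  269.1] rpy deg [-179.94    1.45    5.91] F [ 1.2 -0.3 -0.4] M [-0.01 -0.04 -0.01] op 0.765 q [-0.72  0.26  1.68 -0.02  1.22  0.75]
0.024336227261121206
the job is handed in; nothing more can be done
None
```

The job is done and was handed in at 19.6 s; the sign-off gives no verdict. I picked up the hook rod, put its finger through the eye so the ring sat at mid-finger, and swung the hatch down. I then withdrew the hook and laid the rod on the smaller grey rest with the hook pointing away from the robot.

**Last checks**
- **Hatch:** it reads 1.572 rad, so fully down, and it did not move when I withdrew the hook.
- **Rod on the rest:** the grip top is at 100.6 mm against 100.7 mm expected. The rod is centred along the rest to about 1 mm, and its shank is parallel to the rest within about 0.5°.
- **Bystanders:** by eye in the last overhead picture, the plain rod, beaker, bottle and crucible stand where they were. I did not measure them again.
- **Contact:** the only contact forces I read were at the eye and when seating the rod (about 16 N). The robot was clear of everything at hand-in.

**What disagreed or is less sure**
- **Tilt in the grip:** the rod tilted about 0.025 rad in the grip while I pressed the hatch against its stop. I corrected this before laying it down.
- **Slip in the grip:** the camera suggested the rod had also slipped about 3 mm, but the height at which it seated showed almost none.
- **Front end on the rest:** in the final side view the arm hid the front end of the handle. That end rests on the overhead picture and on a side view taken just after I released the rod.

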